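Hang a hooked picking bin on the packing-bench rail and run it home

ROBOT

A 6-joint arm with a two-finger parallel gripper is mounted at the origin on the work surface. World frame = base frame: x ahead of the robot, y to its left, z up, the work surface at z = 0. Lengths are in m, angles in rad, forces in N, time in s.
With the tool pointing down it reaches from about 0.425 to 0.95 m from the base axis. Payload 3.5 kg.
Tool frame: the origin (TCP) lies at the very end of the fingers, on their centre line; the grasp point (between the pads) lies 19 mm behind it (ctrl.grip_point_offset is the distance from the TCP to the grasp point, in m); z points along the fingers, y is the line along which they close (so a half turn about z gives the same grasp; the last joint's range is limited). The gripper opens to 85 mm and grips with 20 to 120 N. Pads are 22 mm wide; open, the fingers measure 114 mm over their backs; the gripper's body (76 mm by 85 mm) begins 54 mm behind the grasp point. The pads swing forward as they close: fully open they stand 13 mm farther back than shut.
Start: joints at [1.166, 0.286, 1.577, -0, 1.279, -0.15], TCP at [0.17, 0.653, 0.205] pointing down, gripper open.
Joint ranges: [-2.77, 2.77], [-0.9, 2.22], [0.21, 2.48], [-1.53, 4.67], [0.24, 2.81], [-2.84, 2.84]. Speed limits (rad/s): [2.79, 2.79, 3.14, 3.14, 3.14, 3.14].

INTERFACE

Orientations are given as a unit quaternion [x, y, z, w].
In Python, from plant import telemetry, vision, ctrl gives the robot as it stands.
- The arm moves only by the tool arm_command, never from a script. Its argument "series" is one flat list of numbers, 7 for each row, row after row: the shift along the tool's x, y, z in cm, then the turn, a rotation vector about the tool's x, y, z in degrees, then the closure, from 0 (fully open) to 1 (shut). A call has 1 to 10 rows; each row is the pose to reach, as a shift and turn from the pose commanded when the call began, along the tool's axes at that moment; what a row does not reach only later rows make up. A row lasts 1/12 s, in which the tool goes at most 41.7 mm and 7.16 degrees, less where a joint would pass 70% of its speed; a pose out of reach is approached as far as the arm can. A call with a gripper value outside its range is refused whole. The fingers move at their own pace and stop on an object; "force" is the grip in N (left out, the last holds). Time passes only in rows, so rows that repeat a pose let the fingers close. It gives the time, the measured TCP pose, the force, the opening and the grip force at its end, in the units of the state.
- telemetry.get_state(): the state, without advancing time (a new reading comes with each control period).
- vision.read_camera(name): name is "side" or "top" or "wrist"; returns a dict with "color" (480x640x3 uint8, blue, green, red), "K" (3x3 intrinsics, pixels), "rvec" (rotation vector, rad) and "tvec" (3), from world to camera coordinates, as OpenCV has them; the wrist camera has in their place "T_tool_cam" (4x4, takes a point from camera to tool coordinates, whose origin is the TCP and whose axes are the flange's). Camera axes: x right, y down, z forward; pixel columns grow to the right and rows downward; lengths in m; the calibration is good to about 2 mm. The wrist camera is an equidistant fisheye: a pixel r from the principal point sees the ray r / f radians off the axis. A picture is of the moment at which its call begins: read the wrist's pose just before it. There is no depth.
- ctrl.sign_off(): hands the job in; it is judged then, once.
The state is a dict: "time": time; "qpos": joint angles; "dq": joint speeds; "joint_efforts": joint torques, N m; "eef_pos": TCP position; "tcp_rot": TCP orientation; "contact_force": force on the tool from outside, world axes, zero at the start; "wrist_torque": the same for the moment, N m; "opening": opening from 0.0 (shut) to 1.0 (fully open); "finger_force": force on a finger pad.
Only numpy, scipy, OpenCV 4.12 (cv2) and the standard library are available. Lean on these libraries where they do the work, as an engineer would, in place of code of your own. Each camera call takes 0.05 s, during which the arm holds its last target. There are 200 camera calls.

TASK

Hang the red picking bin on the bench rail: lift its hook over the rail's front lip at the open stretch without the yellow keeper bar, and lower it gently, still held, until it sits on the bottom of the groove and the rail carries it; never let it drop or press it hard. Then slide it along the groove, hook toe under the keeper bar, until it rests against the red end stop, and let go, leaving the jar, the gift box and the pencil cup where they are.

Things in the scene. Friction and masses are not known exactly. Their poses are not given: they have to be found in the camera images.
- bin: Loose red open bin, 0.32-0.5 kg, 90 (x) x 110 (y) x 60 mm high, ornaments fixed inside; upright on the table. Origin: centre of underside, z up. On its +x side a steel back plate (x 45 to 49 mm, 80 mm wide) rises to the grip and carries the hook behind it. Hung on the rail, it leans by up to 0.06 rad.
- bin_grip (a point): Centre of the bin's black grip bar on top of its back plate: 14 mm thick in the bin's x, 70 mm long in y, 24 mm high. At x 47, y 0, z 160 mm in the bin's frame. Under the bar is only the 4 mm plate, down to the hook's bridge 34 mm below this point.
- hook_toe (a point): Middle of the underside of the hook's tongue, which sits on the groove's bottom: x 59.5, y 0, z 95 mm in the bin's frame. Hook, 50 mm wide in y: bridge z 121 to 126 mm; tongue x 57 to 62 mm hanging from it down to z 95; toe at its foot, x 62 to 72, z 95 to 101 mm. The slot between back plate and tongue, 8 mm, takes the rail's lip.
- stand: Fixed stand, two columns with a level rail along its y (y -150 to 160 mm); the bin hangs on its -x side, axes parallel to the stand's. Origin on the table under the rail's front face. The rail's height is set by hand and not measured: groove bottom 140 to 190 mm above the table, to be felt or seen. Rail x: front plate 0 to 4 (its top is the lip), groove 4 to 23, back wall 23 to 26 mm.
- open_stretch (a point): Point on the table under the middle of the rail's open stretch: x 8.5, y -85, z 0 mm in the stand's frame. The groove is open from above from y -147 to -26 mm. Lip top 20 mm, back wall top 18 mm above the groove's bottom; front plate reaches 80 mm below it. The hook_toe point hangs at x 6.5 to 10.5 mm, 8.5 when centred.
- home (a point): Point on the table under where hook_toe is when the bin is home: x 8.5, y 95, z 0 mm in the stand's frame. The red stop, as wide as the groove and 24 mm high, has its face at y 120 mm. The yellow keeper bar on the back wall (x 14.5 to 23 mm, 10 to 24 mm above the groove's bottom, y -10 to 120, bent-up lead-in from y -26) lets the 6 mm toe pass under it with 4 mm spare.
- jar: Bystander: amber jar with brass lid, 56 mm across, 70 mm high, standing in front of the rail. Origin: centre of underside.
- giftbox: Bystander: closed red and gold gift box 114 x 94 x 52 mm. Origin: centre of underside.
- pencil_cup: Bystander: cardboard cup of pencils, 64 mm across, 131 mm high, behind the rail. Origin: centre of underside.
Things that resemble listed ones, but are neither listed nor needed, are in the scene too. What is shaped like the bin but green is not meant.

How it is judged:
By the outcome, as a careful person would: the job done as asked, in the order asked, and still so for the second after the job is handed in, with the robot touching nothing.
It also fails if it takes over 72 s, if anything falls off the work surface, if the arm or the gripper's body presses on something with over 40 N, if the wrist force passes 120 N, or if a joint passes its speed limit or range.

## Working session

There is one attempt and no reset: what is moved stays moved. The work goes in short steps, Python scripts to look and compute and a tool call to move; the robot and the scene stay as the last step left them, time stands still between calls to the robot, and variables do not carry over. Pictures are saved under pics/ and viewed, at most 10 in all, crops included, and the job is handed in when it is done.

Besides the shell and the picture viewer there is one more tool, called after ">>>" as name(argument=value, ...) on one line, values as JSON. arm_command: Moves the arm, as the interface text tells. Its arguments: {"type":"object","properties":{"series":{"type":"array","items":{"type":"number"}},"force":{"type":"number"}},"required":["series"]}

```bash
mkdir -p pics; ls
cat > h.py <<'E'
import numpy as np, cv2
from plant import telemetry, vision, ctrl
from scipy.spatial.transform import Rotation as R
def ray(c,u,v):
    K=c["K"]; Rm=cv2.Rodrigues(np.array(c["rvec"],float))[0]; t=np.array(c["tvec"],float).ravel()
    d=Rm.T@np.linalg.inv(K)@np.array([u,v,1.]); return -Rm.T@t, d
def onz(c,u,v,z):
    o,d=ray(c,u,v); return o+d*(z-o[2])/d[2]
def proj(c,P):
    return cv2.projectPoints(np.array(P,float).reshape(-1,1,3),np.array(c["rvec"],float),np.array(c["tvec"],float),np.array(c["K"],float),None)[0].reshape(-1,2)
def tri(c1,p1,c2,p2):
    o1,d1=ray(c1,*p1);o2,d2=ray(c2,*p2)
    s=np.linalg.lstsq(np.c_[d1,-d2],o2-o1,rcond=None)[0]
    a,b=o1+s[0]*d1,o2+s[1]*d2; return (a+b)/2,np.linalg.norm(a-b)
def cam(n): 
    c=vision.read_camera(n); c["K"]=np.array(c["K"],float); return c
E
python3 - <<'E'
from h import *
s=telemetry.get_state(); print(s)
for n in("top","side"):
    c=cam(n); cv2.imwrite(f"pics/{n}0.png",c["color"]); o,d=ray(c,320,240); print(n,c["K"][0,0],o,d)
E
```

```text
pics
{'time': 0.0, 'qpos': array([ 1.16600738e+00,  2.87168357e-01,  1.57820326e+00,  4.84150289e-06,
        1.27861084e+00, -1.49983183e-01]), 'dq': array([-0.00078625,  0.00179333, -0.00014442, -0.00024806,  0.00014487,
        0.00053299]), 'joint_efforts': array([ 5.11900344e-04, -4.05996323e+01, -2.92621511e+01, -1.68359120e-04,
        5.93975405e-03,  1.30017725e-05]), 'eef_pos': array([0.1698061 , 0.65253535, 0.20373125]), 'tcp_rot': array([ 1.27059110e-01,  9.91894427e-01, -1.14859279e-03, -3.29444074e-04]), 'contact_force': array([-0.2510062 , -0.70619414,  0.12950116]), 'wrist_torque': array([-0.03722393, -0.01376956,  0.0310464 ]), 'finger_force': 0.0, 'opening': 0.9969171785263333}
top 449.72376030238735 [ 0.49962478 -0.11169004  1.19159771] [ 0.05467037  0.0236223  -0.99836509]
side 538.9237799380658 [-0.1337716  -0.90288235  0.73858259] [ 0.56632548  0.65421537 -0.50131098]
```

View pics/top0.png

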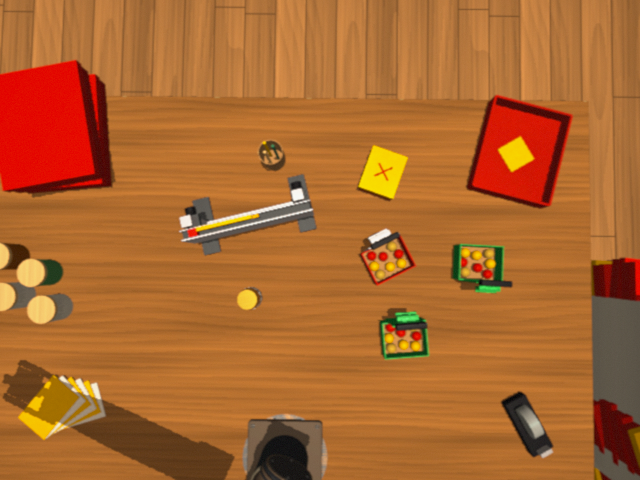

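View pics/side0.png

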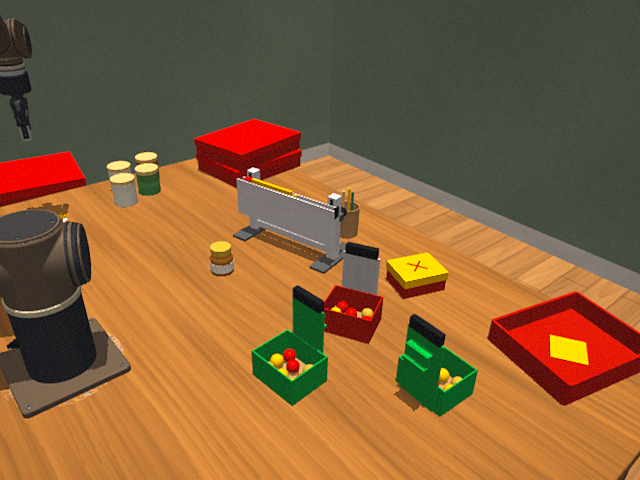

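Top: red bin at (387,258), its grip/hook at about (382,240), rail from (182,236) to (312,208), stop (red) at the left end (192,233), jar (248,299). Side: red bin grip at (362,252), rail's lip from (238,182) to (342,218). I'll zoom in on both.

Run:
```python
from h import *
t=cam("top")["color"]; s=cam("side")["color"]
def z(im,x,y,w,h): return cv2.resize(im[y:y+h,x:x+w],(400,300),interpolation=cv2.INTER_CUBIC)
cv2.imwrite("pics/crop1.png",np.vstack([np.hstack([z(t,170,165,160,120),z(t,347,222,80,60)]),np.hstack([z(s,225,150,160,120),z(s,310,225,120,90)])]))
```

```text
(no output)
```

View pics/crop1.png

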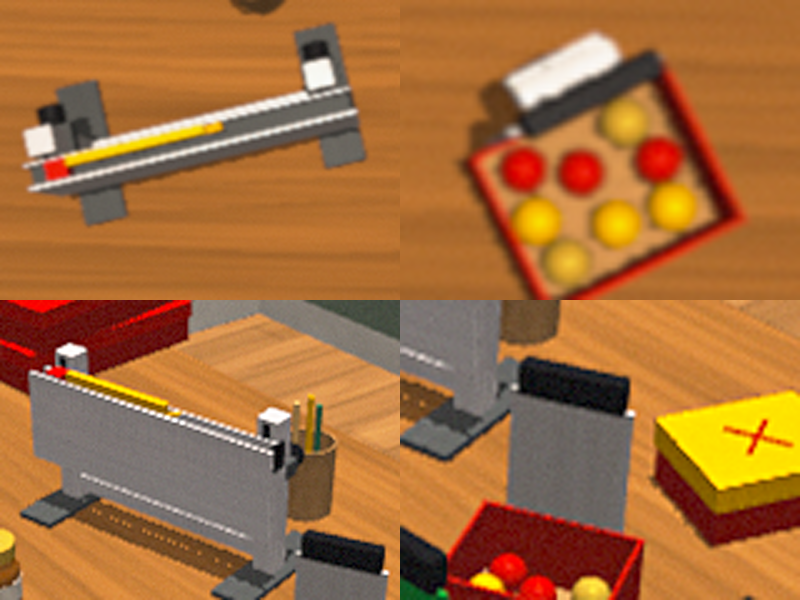

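Upper left: lip runs crop (30,190)–(355,112), stop at the left end, keeper from the left; upper right: grip bar top from (520,128) to (660,58). Lower: lip top in side view (30,373)–(280,447), grip front top edge (522,362)–(630,378).

Run:
```python
from h import *
t=cam("top"); s=cam("side")
T=lambda x,y:(170+x/2.5,165+y/2.5)
S=lambda x,y:(225+x/2.5,150+(y-300)/2.5)
L=tri(t,T(29,189),s,S(30,373)); Rr=tri(t,T(356,113),s,S(282,448)); print(L,Rr,np.linalg.norm(L[0]-Rr[0]))
d=L[0]-Rr[0]; print("stand yaw",np.degrees(np.arctan2(-d[0],d[1])))
T2=lambda x,y:(347+(x-400)/5,222+y/5)
S2=lambda x,y:(310+(x-400)*.3,225+(y-300)*.3)
# grip mask in top: dark pixels
def blob(c,x,y,w,h,th=70):
    g=c["color"][y:y+h,x:x+w].max(2); m=(g<th).astype(np.uint8)
    n,l,st,ce=cv2.connectedComponentsWithStats(m); i=1+np.argmax(st[1:,4]); 
    r=cv2.minAreaRect(np.argwhere(l==i)[:,::-1].astype(np.float32)); return st[i],ce[i]+[x,y],cv2.boxPoints(r)+[x,y],r[2]
for c,a in((t,(362,225,45,35)),(s,(340,235,50,30))):
    b=blob(c,*a); print(b)
for x,y in((522,130),(660,58),(515,118),(650,48)): print(onz(t,*T2(x,y),.172))
print(tri(t,blob(t,362,225,45,35)[1],s,blob(s,340,235,50,30)[1]))
# jar
print("jar",onz(t,248,299,.07),"cup",onz(t,270,154,.1),"gb",onz(t,383,172,.052))
```

```text
(array([0.55175044, 0.23004648, 0.16156288]), np.float64(0.0026459732795346223)) (array([ 0.62842398, -0.07348772,  0.17006017]), np.float64(0.013014103860951563)) 0.31318372595930866
stand yaw 14.176506027870513
(array([  8,   8,  29,  16, 130], dtype=int32), array([384.56153846, 240.35384615]), array([[369.76027203, 244.47260284],
       [396.73287582, 232.21232796],
       [398.75342178, 236.65753365],
       [371.78081894, 248.91780853]]), 65.55604553222656)
(array([  5,   7,  34,  18, 385], dtype=int32), array([361.67792208, 250.51428571]), array([[343.54117775, 252.5647068 ],
       [346.08235359, 241.12941217],
       [379.01177216, 248.44706154],
       [376.47059631, 259.88235664]]), 12.528807640075684)
[ 0.53874621 -0.20434531  0.172     ]
[ 0.57223553 -0.26668074  0.172     ]
[ 0.54415201 -0.20112964  0.172     ]
[ 0.57673011 -0.26212331  0.172     ]
(array([ 0.55762793, -0.23583499,  0.16121558]), np.float64(0.0014746173772973799))
jar [0.41201505 0.0917555  0.07      ] cup [0.76943076 0.03985371 0.1       ] gb [ 0.73800377 -0.24331907  0.052     ]
```

```bash
cat >> h.py <<'E'
def Rt(deg,lean=0):
    a=np.radians(deg); y=np.array([np.cos(a),np.sin(a),0]); z=np.array([0,0,-1.]); return np.c_[np.cross(y,z),y,z]
def plan(p,deg,s=None,q0=None,p0=None):
    s=s or telemetry.get_state()
    Rc=R.from_quat(s["tcp_rot"]).as_matrix() if q0 is None else q0; pc=np.array(s["eef_pos"]) if p0 is None else p0
    return np.round(Rc.T@(np.array(p)-pc)*100,2), np.round(R.from_matrix(Rc.T@Rt(deg)).as_rotvec()*180/np.pi,2)
E
python3 - <<'E'
from h import *
w=np.array([.45,.25,.30]); g=np.array([.558,-.235,.30])
print(plan(w,50)); print(plan(g,28,q0=Rt(50),p0=w))
E
```

```text
(array([-37.25, -31.95,  -9.52]), array([-0.05,  0.  , 25.4 ]))
(array([-39.45, -30.21,   0.  ]), array([ 0.,  0., 22.]))
```

>>> arm_command(series=[-24, -21, -9.5, 0, 0, 0, 0, -24, -21, -9.5, 0, 0, 0, 0, -24, -21, -9.5, 0, 0, 0, 0, -24, -21, -9.5, 0, 0, 0, 0, -24, -21, -9.5, 0, 0, 0, 0, -24, -21, -9.5, 0, 0, 0, 0, -24, -21, -9.5, 0, 0, 0, 0, -24, -21, -9.5, 0, 0, 0, 0, -24, -21, -9.5, 0, 0, 0, 0, -24, -21, -9.5, 0, 0, 0, 0])

```text
time: 1.13
eef_pos: [0.3509, 0.3884, 0.3014]
tcp_rot: [0.129, 0.992, 0.001, 0.001]
contact_force: [0.0, 0.0, -0.8]
opening: 1.003
finger_force: 0.0
```

Run:
```python
from h import *
print(telemetry.get_state()["eef_pos"]);w=np.array([.47,.18,.30]); g=np.array([.558,-.235,.30]);h=np.array([.54,-.15,.30])
print(plan(w,52)); print(plan(h,28,q0=Rt(52),p0=w))
```

```text
[0.35088112 0.38835676 0.30139412]
(array([-16.85, -17.09,   0.12]), array([ 0.14,  0.05, 23.17]))
(array([-25.83, -21.69,   0.  ]), array([ 0.,  0., 24.]))
```

>>> arm_command(series=[-16.8, -17, 0, 0, 0, 23, 0, -16.8, -17, 0, 0, 0, 23, 0, -16.8, -17, 0, 0, 0, 23, 0, -16.8, -17, 0, 0, 0, 23, 0, -16.8, -17, 0, 0, 0, 23, 0, -16.8, -17, 0, 0, 0, 23, 0, -16.8, -17, 0, 0, 0, 23, 0, -16.8, -17, 0, 0, 0, 23, 0])

```text
time: 1.8
eef_pos: [0.4692, 0.1825, 0.2991]
tcp_rot: [0.323, 0.946, -0.0, -0.001]
contact_force: [0.1, -0.1, 0.4]
opening: 1.0
finger_force: 0.0
```

>>> arm_command(series=[-25.8, -21.7, 0, 0, 0, 24, 0, -25.8, -21.7, 0, 0, 0, 24, 0, -25.8, -21.7, 0, 0, 0, 24, 0, -25.8, -21.7, 0, 0, 0, 24, 0, -25.8, -21.7, 0, 0, 0, 24, 0, -25.8, -21.7, 0, 0, 0, 24, 0, -25.8, -21.7, 0, 0, 0, 24, 0, -25.8, -21.7, 0, 0, 0, 24, 0, -25.8, -21.7, 0, 0, 0, 24, 0, -25.8, -21.7, 0, 0, 0, 24, 0])

```text
time: 2.63
eef_pos: [0.5416, -0.1466, 0.299]
tcp_rot: [0.512, 0.859, 0.0, -0.001]
contact_force: [-0.3, 0.9, -0.3]
opening: 1.0
finger_force: 0.0
```

Run:
```python
from h import *
s=telemetry.get_state(); print(s["eef_pos"],s["qpos"])
g=np.array([.558,-.235,.26])
print(plan(g,28))
c=cam("wrist"); cv2.imwrite("pics/w1.png",c["color"]); print(c["K"],c["T_tool_cam"])
```

```text
[ 0.54157352 -0.14663951  0.29899647] [-4.45567154e-01 -2.25129316e-02  1.74823163e+00  6.58225623e-04
  1.41804278e+00 -9.40445114e-01]
(array([-8.56, -2.75,  3.88]), array([-0.04, -0.12,  0.35]))
[[371.64829954   0.         316.6000729 ]
 [  0.         371.64829954 238.81417089]
 [  0.           0.           1.        ]] [[ 2.42085276e-04 -9.53276666e-01 -3.02098558e-01  7.63367123e-02]
 [ 9.99999731e-01  4.39757262e-04 -5.86315695e-04  6.89767499e-04]
 [ 6.91771106e-04 -3.02098335e-01  9.53276517e-01 -1.69044743e-01]
 [ 0.00000000e+00  0.00000000e+00  0.00000000e+00  1.00000000e+00]]
```

View pics/w1.png

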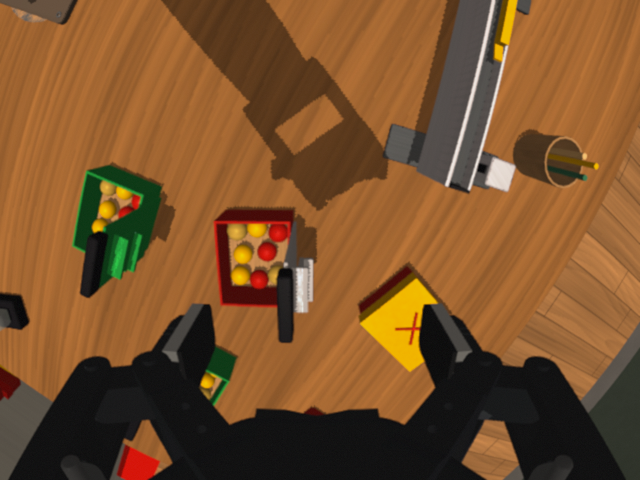

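Wrist view: bar top from about (286,270) to (286,342), aligned with the tool's x, so the yaw is right; rail's near end at (447,188).

```bash
cat >> h.py <<'E'
def wray(c,s,u,v):
    K=c["K"]; dx,dy=u-K[0,2],v-K[1,2]; r=np.hypot(dx,dy); th=r/K[0,0]
    d=np.array([np.sin(th)*dx/r,np.sin(th)*dy/r,np.cos(th)]); T=np.array(c["T_tool_cam"])
    Rm=R.from_quat(s["tcp_rot"]).as_matrix(); return np.array(s["eef_pos"])+Rm@T[:3,3], Rm@T[:3,:3]@d
def wz(c,s,u,v,z):
    o,d=wray(c,s,u,v); return o+d*(z-o[2])/d[2]
E
python3 - <<'E'
from h import *
s=telemetry.get_state(); c=cam("wrist"); im=c["color"]
m=(im.max(2)<60).astype(np.uint8); m[:262]=0;m[350:]=0;m[:,:270]=0;m[:,302:]=0
p=np.argwhere(m)[:,::-1].astype(np.float32); b=cv2.boxPoints(cv2.minAreaRect(p)); print(b)
W=np.array([wz(c,s,*q,.172) for q in b]); print(W, W.mean(0))
E
```

```text
[[275. 269.]
 [292. 269.]
 [292. 342.]
 [275. 342.]]
[[ 0.53148519 -0.20141822  0.172     ]
 [ 0.54441081 -0.19431736  0.172     ]
 [ 0.57831437 -0.26115138  0.172     ]
 [ 0.56424466 -0.26915248  0.172     ]] [ 0.55461376 -0.23150986  0.172     ]
```

Run:
```python
from h import *
print(plan([.557,-.234,.23],28)); print(plan([.557,-.234,.141],28))
```

```text
(array([-8.62, -2.89,  6.94]), array([-0.01, -0.1 ,  0.52]))
(array([-8.63, -2.89, 15.84]), array([-0.01, -0.1 ,  0.52]))
```

>>> arm_command(series=[-8.6, -2.9, 7, 0, 0, 0.5, 0, -8.6, -2.9, 7, 0, 0, 0.5, 0, -8.6, -2.9, 7, 0, 0, 0.5, 0, -8.6, -2.9, 7, 0, 0, 0.5, 0, -8.6, -2.9, 9, 0, 0, 0.5, 0, -8.6, -2.9, 11, 0, 0, 0.5, 0, -8.6, -2.9, 13, 0, 0, 0.5, 0, -8.6, -2.9, 15, 0, 0, 0.5, 0, -8.6, -2.9, 15.8, 0, 0, 0.5, 0, -8.6, -2.9, 15.8, 0, 0, 0.5, 0])

```text
time: 3.57
eef_pos: [0.5557, -0.233, 0.1401]
tcp_rot: [0.515, 0.857, 0.0, -0.002]
contact_force: [0.0, 0.5, -0.6]
opening: 1.001
finger_force: 0.0
```

Run:
```python
from h import *
s=telemetry.get_state(); print(s["eef_pos"],s["contact_force"])
c=cam("wrist"); cv2.imwrite("pics/w2.png",c["color"])
```

```text
[ 0.55566648 -0.23299158  0.14005968] [ 0.02743195  0.46456289 -0.59490045]
```

View pics/w2.png

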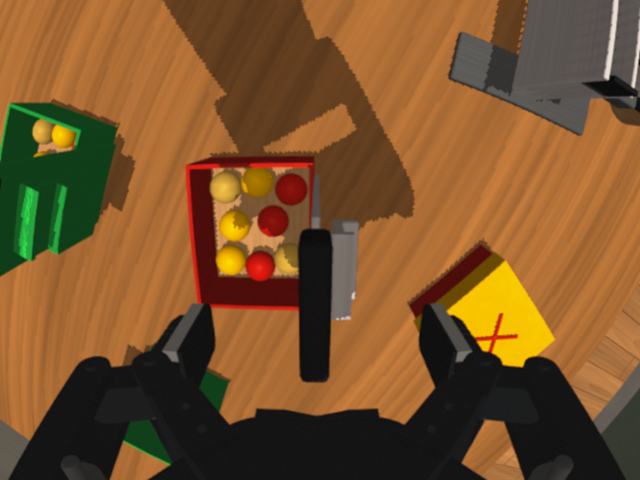

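Bar (310–330, 230–380) is centred between the fingers; close.

>>> arm_command(series=[0, 0, 0, 0, 0, 0, 1, 0, 0, 0, 0, 0, 0, 1, 0, 0, 0, 0, 0, 0, 1, 0, 0, 0, 0, 0, 0, 1, 0, 0, 0, 0, 0, 0, 1, 0, 0, 0, 0, 0, 0, 1, 0, 0, 0, 0, 0, 0, 1, 0, 0, 0, 0, 0, 0, 1], force=80)

```text
time: 4.28
eef_pos: [0.5568, -0.2364, 0.1429]
tcp_rot: [0.516, 0.857, -0.0, 0.0]
contact_force: [-1.6, 0.7, 3.5]
opening: 0.119
finger_force: 78.4
```

Run:
```python
from h import *
s=telemetry.get_state(); print(s)
```

```text
{'time': 4.2833, 'qpos': array([-5.69104396e-01,  1.91041698e-01,  1.80864889e+00,  2.49345959e-06,
        1.14125264e+00, -1.05583850e+00]), 'dq': array([ 0.00020571,  0.00121352,  0.00112752, -0.00015441, -0.00036548,
       -0.00057111]), 'joint_efforts': array([-8.46154941e-02, -3.32887852e+01, -2.64458120e+01,  3.15383650e-04,
       -2.75896685e-01, -2.40284717e-02]), 'eef_pos': array([ 0.55675081, -0.23637683,  0.14292339]), 'tcp_rot': array([ 5.15877450e-01,  8.56662332e-01, -7.65677679e-06,  3.24625750e-04]), 'contact_force': array([-1.60875592,  0.68819227,  3.45478125]), 'wrist_torque': array([ 0.07040131,  0.19385646, -0.01515044]), 'finger_force': 78.38698903564364, 'opening': 0.11873158401508198}
```

>>> arm_command(series=[0, 0, -0.5, 0, 0, 0, 1, 0, 0, -1, 0, 0, 0, 1, 0, 0, -3, 0, 0, 0, 1, 0, 0, -5, 0, 0, 0, 1, 0, 0, -7, 0, 0, 0, 1, 0, 0, -9, 0, 0, 0, 1, 0, 0, -11, 0, 0, 0, 1, 0, 0, -13, 0, 0, 0, 1, 0, 0, -13, 0, 0, 0, 1, 0, 0, -13, 0, 0, 0, 1])

```text
time: 5.12
eef_pos: [0.557, -0.2364, 0.2727]
tcp_rot: [0.516, 0.857, -0.0, 0.001]
contact_force: [-0.2, -0.3, -3.7]
opening: 0.115
finger_force: 78.5
```

Run:
```python
from h import *
s=telemetry.get_state(); print(s["eef_pos"],s["tcp_rot"],s["contact_force"],s["wrist_torque"])
c=cam("wrist"); t=cam("top"); sd=cam("side"); np.save("w3.npy",{'c':c,'t':t,'sd':sd,'s':s},allow_pickle=True)
cv2.imwrite("pics/w3.png",np.vstack([np.hstack([cv2.resize(c["color"][:,:],(400,300)),cv2.resize(sd["color"][140:290,225:425],(400,300),interpolation=2)]),cv2.resize(t["color"][165:285,170:330],(400,300),interpolation=2).repeat(2,1)[:, ::2].repeat(1,1) if 0 else np.hstack([cv2.resize(t["color"][165:285,170:330],(400,300),interpolation=2),cv2.resize(c["color"][0:240,320:640],(400,300))])]))
```

```text
[ 0.55700579 -0.23639812  0.27266783] [ 5.15749227e-01  8.56738773e-01 -1.35265071e-05  1.18687191e-03] [-0.17808231 -0.26247214 -3.6517647 ] [ 0.03424652 -0.16721579 -0.02319427]
```

View pics/w3.png

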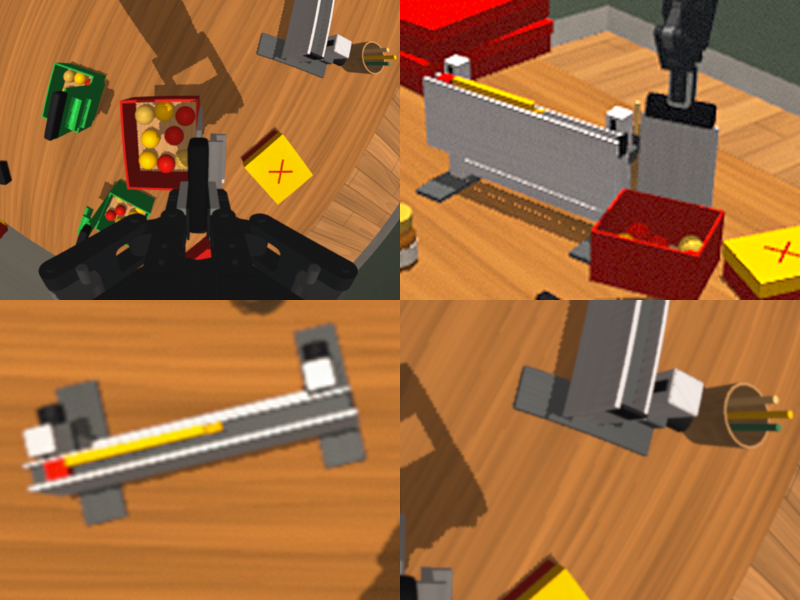

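Bin is lifted cleanly and hangs level (side view (655,240)); rail with lip and back wall clear in all views. Fit lip lines now.

```bash
cat > fit.py <<'E'
from h import *
d=np.load("w3.npy",allow_pickle=True).item(); t,sd=d['t'],d['sd']
def lines(c,us,g,w=7):
    im=c["color"].min(2).astype(float); P=[]
    for u in us:
        v0=g(u); v=np.arange(int(v0-w),int(v0+w)+1); x=im[v,u]; 
        i=np.argmax(x); k=slice(max(i-1,0),i+2); ww=x[k]-x.min()
        P.append((u,(v[k]*ww).sum()/ww.sum()))
    P=np.array(P); f=np.polyfit(P[:,0],P[:,1],1)
    for _ in range(3):
        r=P[:,1]-np.polyval(f,P[:,0]); k=abs(r)<1; f=np.polyfit(P[k,0],P[k,1],1)
    return f,k.mean(),r[k].std()
T=lambda x,y:(170+x/2.5,165+y/2.5)
ft=lines(t,range(195,305),lambda u:241-(u-182)*.240,3); print("lip",ft)
fb=lines(t,range(260,290),lambda u:np.interp(u,[178,306],[231.5,201.5]),2); print("back",fb)
fs=lines(sd,range(242,328),lambda u:179.2+(u-237)*.293,3); print("side",fs)
f=ft[0]
for h in (.155,.165,.175,.185,.195):
    a,b=[onz(t,u,np.polyval(f,u),h) for u in(195,305)]
    a2,b2=[onz(sd,u,np.polyval(fs[0],u),h) for u in(245,320)]
    n=np.array([-(b-a)[1],(b-a)[0]]);n/=np.linalg.norm(n)
    q=[onz(t,u,np.polyval(fb[0],u),h-.002) for u in(265,288)]
    yaw=lambda a,b:np.degrees(np.arctan2((b-a)[0],-(b-a)[1]))
    print(h,"side off mm",(a2-a)[:2]@n*1e3,(b2-a)[:2]@n*1e3,"yaw",yaw(a,b),yaw(a2,b2),"back",[(x-a)[:2]@n*1e3 for x in q])
E
python3 fit.py
```

```text
lip (array([-2.39037262e-01,  2.83588597e+02]), np.float64(1.0), np.float64(0.15732501771886834))
back (array([-2.38576098e-01,  2.72645043e+02]), np.float64(1.0), np.float64(0.2653375005902059))
side (array([  0.3266729 , 101.34952411]), np.float64(0.9069767441860465), np.float64(0.23254985584057272))
0.155 side off mm 12.806743006087695 16.644435765368538 yaw 14.19693732265807 15.110694983221482 back [np.float64(24.83976543755771), np.float64(24.821688685648287)]
0.165 side off mm -2.2732080935213794 1.4987237468784926 yaw 14.196937322658034 15.110694983221453 back [np.float64(24.60311285546584), np.float64(24.58521015315971)]
0.175 side off mm -17.353159193130086 -13.646988271611386 yaw 14.196937322658044 15.110694983221414 back [np.float64(24.366460273373946), np.float64(24.34873162067126)]
0.185 side off mm -32.433110292739045 -28.792700290101305 yaw 14.196937322658062 15.110694983221434 back [np.float64(24.129807691282164), np.float64(24.11225308818261)]
0.195 side off mm -47.513061392348106 -43.93841230859147 yaw 14.196937322658052 15.110694983221396 back [np.float64(23.893155109190214), np.float64(23.87577455569404)]
```

```bash
cat > st.py <<'E'
from h import *
A=np.radians(14.3); X=np.array([np.cos(A),np.sin(A),0]); Y=np.array([-np.sin(A),np.cos(A),0])
E
cat > a.py <<'E'
from st import *
import io,contextlib
with contextlib.redirect_stdout(io.StringIO()): import fit
f=fit.ft[0]; t=fit.t
e=[onz(t,u,np.polyval(f,u),.165) for u in(181.8,312.4)]; print(e,np.linalg.norm(e[0]-e[1]))
O=(e[0]-160*Y*1e-3+e[1]+150*Y*1e-3)/2-.002*X; O[2]=0; print("O",O)
for n,p in(("jar",[.412,.092,0]),("cup",[.769,.04,0])): d=np.array(p)-O; print(n,d@X,d@Y)
p=O-.004*X-.087*Y; p[2]=.2727; print(p,plan(p,14.3))
E
python3 a.py
```

```text
[array([0.55159806, 0.22929064, 0.165     ]), array([ 0.62705682, -0.0689865 ,  0.165     ])] 0.3076739838832976
O [0.58862441 0.07481299 0.        ]
jar -0.16690665469102287 0.06028053387490297
cup 0.16618801275964692 -0.07828693170027347
[ 0.60623726 -0.01047937  0.2727    ] (array([17.51, 15.01, -0.3 ]), array([-0.16, -0.23, 13.6 ]))
```

Run:
```python
from st import *
O=np.array([.5886,.0748,0])
p=O-.034*X-.087*Y; p[2]=.262; print(p,plan(p,14.3))
```

```text
[ 0.57714238 -0.01790234  0.262     ] (array([18.21, 12.09,  0.78]), array([-0.16, -0.23, 13.6 ]))
```

>>> arm_command(series=[3, 1, 0, 0, 0, 2, 1, 6, 3, 0, 0, 0, 5, 1, 9, 5, 0, 0, 0, 8, 1, 12, 7, 0, 0, 0, 11, 1, 15, 9, 0.4, 0, 0, 13.6, 1, 17, 11, 0.8, 0, 0, 13.6, 1, 18.2, 12.1, 0.8, -0.2, -0.2, 13.6, 1, 18.2, 12.1, 0.8, -0.2, -0.2, 13.6, 1, 18.2, 12.1, 0.8, -0.2, -0.2, 13.6, 1, 18.2, 12.1, 0.8, -0.2, -0.2, 13.6, 1])

```text
time: 6.1
eef_pos: [0.5778, -0.0194, 0.2629]
tcp_rot: [0.614, 0.79, -0.0, 0.002]
contact_force: [-0.6, -0.5, -3.8]
opening: 0.113
finger_force: 78.9
```

Run:
```python
from st import *
s=telemetry.get_state(); print(s["eef_pos"],s["tcp_rot"],s["contact_force"])
c=cam("wrist"); sd=cam("side"); np.save("w4.npy",{'c':c,'s':s,'sd':sd},allow_pickle=True)
cv2.imwrite("pics/w4.png",np.hstack([cv2.resize(c["color"][0:400,150:550],(400,400)),cv2.resize(sd["color"][120:320,220:420],(400,400))]))
```

```text
[ 0.57779483 -0.01936384  0.26288013] [ 6.13591943e-01  7.89621206e-01 -3.84792487e-04  1.76935389e-03] [-0.64573476 -0.45619257 -3.78752693]
```

View pics/w4.png

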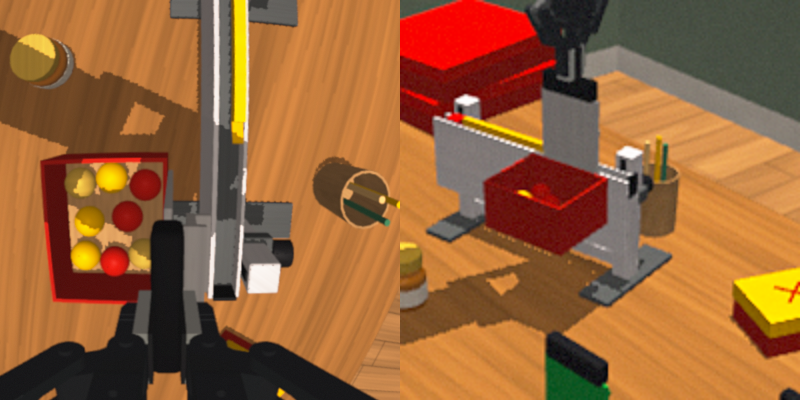

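Wrist crop: bar at column 167, lip (white) nearly vertical at column ~213, back wall ~240, rail's near end at row ~297, keeper lead-in end at row ~138. Side: the bin hangs level before the open stretch.

Run:
```python
from st import *
d=np.load("w4.npy",allow_pickle=True).item(); c,s=d['c'],d['s']; im=c["color"].min(2)
s=dict(s)
P=[]
for v in list(range(150,290,20)):
    row=im[v,340:410].astype(int); k=np.where(row>170)[0]
    runs=np.split(k,np.where(np.diff(k)>1)[0]+1); print(v,[(r[0]+340,r[-1]+340) for r in runs if len(r)>1])
    r=[r for r in runs if len(r)>2][0]; u=(r[0]+r[-1])/2+340
    Rm=R.from_quat(s["tcp_rot"]).as_matrix()
    P.append(wz(c,s,u,v,.165))
P=np.array(P); dd=P-s["eef_pos"]; A1=np.polyfit(dd@Y,dd@X,1); print("lip stand-x vs TCP mm",np.round(dd@X*1e3,1),np.round(dd@Y*1e3,0),"slope deg",np.degrees(A1[0]))
print("cur tool yaw",np.degrees(np.arctan2(Rm[1,1],Rm[0,1])))
for n,u,v,z in(("end",150+213,297,.165),("keep",150+238,139,.172),("jar",150+35,57,.07)):
    q=wz(c,s,u,v,z)-s["eef_pos"]; print(n,q@X,q@Y)
sd=d['sd'] # bar ends in side
```

```text
150 []Traceback (most recent call last):
  File "<stdin>", line 8, in <module>
IndexError: list index out of range
```

Run:
```python
from st import *
d=np.load("w4.npy",allow_pickle=True).item(); c,s=d['c'],d['s']; im=c["color"].min(2).astype(int)
for v in(60,150,200,250,280): print(v,im[v,345:400].tolist())
```

```text
60 [59, 57, 48, 38, 37, 47, 71, 87, 91, 89, 91, 90, 89, 87, 89, 88, 86, 89, 124, 188, 229, 234, 232, 215, 160, 114, 103, 106, 105, 104, 104, 103, 103, 100, 83, 61, 41, 19, 3, 0, 0, 0, 0, 0, 0, 0, 0, 0, 0, 0, 13, 131, 216, 189, 103]
150 [37, 38, 37, 35, 41, 60, 81, 88, 88, 88, 87, 88, 88, 88, 88, 87, 86, 93, 115, 134, 139, 137, 125, 96, 64, 55, 56, 55, 55, 56, 56, 55, 56, 55, 55, 55, 56, 57, 55, 57, 56, 55, 58, 66, 80, 85, 87, 89, 104, 131, 140, 129, 91, 61, 59]
200 [52, 48, 38, 41, 61, 84, 89, 88, 88, 88, 87, 88, 88, 86, 85, 85, 94, 122, 136, 138, 133, 114, 81, 58, 55, 54, 55, 54, 55, 55, 54, 54, 53, 55, 54, 55, 55, 54, 55, 56, 56, 63, 78, 86, 89, 90, 103, 128, 140, 130, 78, 51, 58, 57, 55]
250 [116, 116, 116, 115, 114, 112, 111, 112, 112, 112, 115, 116, 118, 118, 123, 169, 231, 237, 230, 198, 143, 106, 99, 100, 100, 101, 101, 100, 99, 98, 99, 99, 99, 98, 99, 100, 98, 96, 95, 93, 88, 87, 91, 141, 220, 238, 228, 153, 97, 92, 93, 94, 94, 94, 94]
280 [116, 116, 114, 112, 111, 110, 109, 111, 113, 114, 116, 117, 118, 136, 192, 233, 236, 225, 157, 108, 96, 97, 97, 98, 98, 97, 97, 98, 97, 97, 97, 95, 96, 95, 96, 95, 93, 89, 87, 86, 103, 164, 223, 234, 204, 117, 71, 80, 78, 55, 45, 57, 101, 155, 194]
```

Run:
```python
from st import *
d=np.load("w4.npy",allow_pickle=True).item(); c,s=d['c'],d['s']
Rm=R.from_quat(s["tcp_rot"]).as_matrix(); O=np.array([.5886,.0748,0])
print("tool yaw",np.degrees(np.arctan2(Rm[1,1],Rm[0,1])),"tilt",Rm[:,2], "TCP est stand",(s["eef_pos"]-O)@X,(s["eef_pos"]-O)@Y)
def show(n,pts,z):
    q=np.array([Rm.T@(wz(c,s,u,v,z)-s["eef_pos"]) for u,v in pts])*1e3; f=np.polyfit(q[:,0],q[:,1],1); print(n,z,np.round(q[:,:2],1).tolist(),"deg",np.degrees(f[0]),"at0",f[1])
for z in(.163,.167):
    show("lip",[(365.7,60),(364.8,150),(364,200),(362.2,250),(361,280)],z)
    show("back",[(395,150),(393,200),(390.2,250),(388.2,280)],z-.002)
show("end/keep",[(363,297),(388,139)],.167)
show("bar",[(309,222),(309,300),(327,222),(327,300)],.2629-.1415+.172)
show("bin rim",[(315,155),(190,160),(205,300)],.2629-.1415+.06)
```

```text
tool yaw 14.30064137401864 tilt [ 0.00232203 -0.002779   -0.99999344] TCP est stand -0.03372875254576248 -0.08857737570861757
lip 0.163 [[124.5, 35.6], [58.6, 35.5], [21.5, 35.9], [-17.8, 35.9], [-43.1, 36.0]] deg -0.17487275410278727 at0 35.859761086836606
back 0.161 [[59.1, 58.3], [21.3, 58.3], [-18.6, 58.4], [-44.3, 58.5]] deg -0.14846538310432777 at0 58.36822782717429
lip 0.167 [[123.8, 35.0], [58.8, 35.0], [22.3, 35.3], [-16.4, 35.4], [-41.3, 35.5]] deg -0.17487275410284678 at0 35.34297814581383
back 0.165 [[59.3, 57.4], [22.1, 57.4], [-17.2, 57.5], [-42.5, 57.7]] deg -0.1484653831043233 at0 57.52210697532437
end/keep 0.167 [[-56.3, 37.8], [67.2, 51.6]] deg 6.398757950101168 at0 44.106404974405585
bar 0.2934 [[39.4, -2.1], [5.9, -2.3], [39.4, 4.8], [5.9, 5.2]] deg -0.0890848296669665 at0 1.4258699702846462
bin rim 0.18140000000000003 [[56.1, -0.3], [54.8, -87.5], [-52.9, -86.1]] deg 22.70935940899071 at0 -65.66315520920881
```

>>> arm_command(series=[0, 0.7, 0, 0, 0, 0, 1, 0, 1.4, 0, 0, 0, 0, 1, 0, 2.1, 0, 0, 0, 0, 1, 0, 2.85, 0, 0, 0, 0, 1, 0, 2.85, 0.5, 0, 0, 0, 1, 0, 2.85, 1.5, 0, 0, 0, 1, 0, 2.85, 2.5, 0, 0, 0, 1, 0, 2.85, 3.5, 0, 0, 0, 1, 0, 2.85, 3.8, 0, 0, 0, 1, 0, 2.85, 3.8, 0, 0, 0, 1])

```text
time: 7.03
eef_pos: [0.6049, -0.0115, 0.2237]
tcp_rot: [0.614, 0.79, -0.0, 0.001]
contact_force: [-0.6, 0.4, -3.7]
opening: 0.117
finger_force: 78.9
```

Run:
```python
from st import *
s=telemetry.get_state(); print(s["eef_pos"],s["tcp_rot"],s["contact_force"],plan(s["eef_pos"],14.15))
c=cam("wrist"); sd=cam("side"); np.save("w5.npy",{'c':c,'s':s,'sd':sd},allow_pickle=True)
cv2.imwrite("pics/w5.png",np.hstack([cv2.resize(c["color"][100:350,230:480],(400,400)),cv2.resize(sd["color"][140:260,260:380],(400,400),interpolation=2)]))
```

```text
[ 0.60485231 -0.01148636  0.2236509 ] [ 6.13621155e-01  7.89600323e-01 -2.85886744e-04  5.71037257e-04] [-0.5822326   0.38308195 -3.71429286] (array([0., 0., 0.]), array([0.01, 0.07, 0.15]))
```

View pics/w5.png

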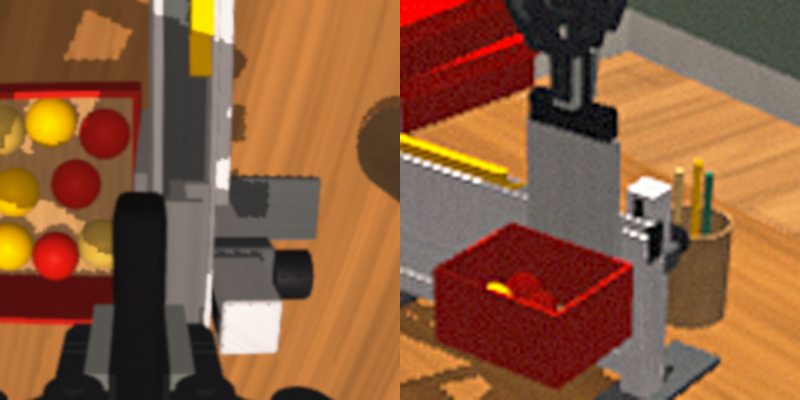

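Run:
```python
from st import *
d=np.load("w5.npy",allow_pickle=True).item(); c,s=d['c'],d['s']; im=c["color"].min(2).astype(int)
Rm=R.from_quat(s["tcp_rot"]).as_matrix()
for v in(150,190,207,225,240,270): print(v,im[v,305:372].tolist())
f=lambda u,v,z:np.round(1e3*(Rm.T@(wz(c,s,u,v,z)-s["eef_pos"])),1)[:2]
zb=s["eef_pos"][2]-.1415
print("lip at u=325,330 v=190",f(325,190,.165),f(330,190,.165)); print("toe top u=355,360 v=240",f(355,240,zb+.101),f(360,240,zb+.101)); print("bridge u330,345,360 v240",f(330,240,zb+.126),f(345,240,zb+.126),f(360,240,zb+.126))
print("bar",f(302,230,zb+.172),f(333,230,zb+.172),"rim edge",f(317,155,zb+.06))
```

```text
150 [30, 30, 27, 30, 28, 27, 27, 27, 28, 27, 27, 27, 29, 33, 35, 37, 38, 53, 72, 86, 100, 123, 135, 136, 137, 131, 111, 81, 58, 55, 54, 54, 56, 55, 56, 54, 55, 56, 56, 56, 53, 54, 53, 54, 54, 56, 56, 56, 56, 56, 57, 56, 55, 61, 78, 85, 92, 112, 129, 135, 134, 126, 126, 135, 137, 137, 137]
190 [12, 9, 11, 15, 25, 43, 54, 46, 25, 17, 40, 70, 77, 78, 78, 79, 79, 79, 82, 85, 97, 123, 134, 135, 134, 124, 97, 67, 54, 53, 54, 54, 55, 54, 54, 55, 56, 54, 55, 54, 53, 53, 53, 53, 55, 55, 55, 55, 56, 55, 54, 55, 60, 73, 84, 89, 103, 128, 137, 137, 133, 136, 137, 137, 137, 136, 136]
207 [52, 54, 53, 54, 56, 56, 54, 47, 48, 69, 80, 83, 84, 84, 85, 83, 81, 81, 83, 86, 99, 124, 134, 134, 134, 127, 97, 64, 53, 52, 54, 54, 53, 54, 54, 54, 54, 55, 55, 54, 53, 53, 53, 54, 53, 55, 54, 55, 55, 55, 53, 53, 65, 80, 87, 99, 120, 134, 135, 147, 199, 234, 242, 242, 240, 239, 237]
225 [12, 12, 13, 16, 12, 16, 14, 16, 14, 16, 16, 14, 12, 14, 14, 12, 15, 15, 15, 15, 14, 13, 12, 14, 13, 14, 16, 37, 63, 80, 82, 82, 81, 82, 83, 84, 83, 82, 82, 82, 82, 82, 82, 81, 80, 79, 78, 79, 79, 79, 81, 94, 110, 117, 117, 111, 
[... 164 characters left out ...]
17, 16, 33, 73, 105, 113, 113, 115, 116, 116, 115, 115, 115, 116, 116, 115, 115, 113, 112, 110, 110, 109, 110, 111, 113, 113, 116, 118, 115, 117, 133, 139, 132, 110, 95, 91, 92, 92, 92, 92, 91]
270 [19, 19, 20, 20, 22, 20, 21, 19, 21, 19, 21, 22, 22, 22, 21, 22, 22, 20, 22, 23, 22, 21, 21, 19, 19, 19, 16, 23, 54, 86, 107, 112, 113, 113, 113, 114, 114, 114, 114, 113, 114, 114, 112, 112, 110, 110, 108, 109, 110, 111, 115, 116, 115, 114, 128, 149, 154, 164, 121, 91, 90, 92, 92, 91, 92, 92, 92]
lip at u=325,330 v=190 [36.1  6. ] [36.1  9.1]
toe top u=355,360 v=240 [ 9.4 23.6] [ 9.4 26.6]
bridge u330,345,360 v240 [17.4  7.8] [17.4 15.6] [17.4 23.5]
bar [36.2 -4.8] [36.2  7.2] rim edge [56.1  1. ]
```

Lip sits at tool y ≈ 7.9 mm against a slot centre of about 7.2; nudge +0.5 mm and descend in small steps.

>>> arm_command(series=[0, 0.05, 0.2, 0, 0, 0, 1, 0, 0.05, 0.4, 0, 0, 0, 1, 0, 0.05, 0.6, 0, 0, 0, 1, 0, 0.05, 0.8, 0, 0, 0, 1, 0, 0.05, 1.0, 0, 0, 0, 1, 0, 0.05, 1.1, 0, 0, 0, 1, 0, 0.05, 1.2, 0, 0, 0, 1, 0, 0.05, 1.3, 0, 0, 0, 1, 0, 0.05, 1.3, 0, 0, 0, 1])

```text
time: 7.88
eef_pos: [0.6066, -0.0116, 0.2129]
tcp_rot: [0.614, 0.79, 0.001, 0.002]
contact_force: [1.0, 0.3, -4.4]
opening: 0.113
finger_force: 78.8
```

>>> arm_command(series=[0, 0, 0.1, 0, 0, 0, 1, 0, 0, 0.2, 0, 0, 0, 1, 0, 0, 0.3, 0, 0, 0, 1, 0, 0, 0.3, 0, 0, 0, 1])

```text
time: 8.22
eef_pos: [0.6066, -0.0116, 0.21]
tcp_rot: [0.614, 0.79, 0.001, 0.002]
contact_force: [0.3, -0.2, -4.0]
opening: 0.116
finger_force: 78.8
```

>>> arm_command(series=[0, 0, 0.1, 0, 0, 0, 1, 0, 0, 0.2, 0, 0, 0, 1, 0, 0, 0.3, 0, 0, 0, 1, 0, 0, 0.3, 0, 0, 0, 1])

```text
time: 8.55
eef_pos: [0.6065, -0.0116, 0.2069]
tcp_rot: [0.614, 0.79, 0.0, 0.002]
contact_force: [0.0, 0.0, -3.0]
opening: 0.119
finger_force: 78.8
```

>>> arm_command(series=[0, 0, 0.1, 0, 0, 0, 1, 0, 0, 0.2, 0, 0, 0, 1, 0, 0, 0.3, 0, 0, 0, 1, 0, 0, 0.3, 0, 0, 0, 1])

```text
time: 8.88
eef_pos: [0.6066, -0.0116, 0.2039]
tcp_rot: [0.614, 0.79, 0.001, 0.002]
contact_force: [0.6, 0.6, -3.3]
opening: 0.115
finger_force: 78.8
```

>>> arm_command(series=[0, 0, 0.1, 0, 0, 0, 1, 0, 0, 0.2, 0, 0, 0, 1, 0, 0, 0.3, 0, 0, 0, 1, 0, 0, 0.3, 0, 0, 0, 1])

```text
time: 9.22
eef_pos: [0.6066, -0.0116, 0.2009]
tcp_rot: [0.614, 0.79, 0.001, 0.002]
contact_force: [0.2, -0.1, -3.9]
opening: 0.117
finger_force: 78.8
```

>>> arm_command(series=[0, 0, 0.1, 0, 0, 0, 1, 0, 0, 0.2, 0, 0, 0, 1, 0, 0, 0.3, 0, 0, 0, 1, 0, 0, 0.3, 0, 0, 0, 1])

```text
time: 9.55
eef_pos: [0.6066, -0.0116, 0.1979]
tcp_rot: [0.614, 0.79, 0.001, 0.002]
contact_force: [0.0, 0.8, -3.1]
opening: 0.116
finger_force: 78.8
```

>>> arm_command(series=[0, 0, 0.1, 0, 0, 0, 1, 0, 0, 0.2, 0, 0, 0, 1, 0, 0, 0.2, 0, 0, 0, 1])

```text
time: 9.8
eef_pos: [0.6066, -0.0116, 0.1959]
tcp_rot: [0.614, 0.79, 0.001, 0.002]
contact_force: [0.2, 0.7, -3.8]
opening: 0.115
finger_force: 78.8
```

>>> arm_command(series=[0, 0, 0.05, 0, 0, 0, 1, 0, 0, 0.1, 0, 0, 0, 1, 0, 0, 0.1, 0, 0, 0, 1])

```text
time: 10.05
eef_pos: [0.6067, -0.0116, 0.1951]
tcp_rot: [0.614, 0.79, 0.001, 0.002]
contact_force: [0.1, 0.1, -3.4]
opening: 0.117
finger_force: 78.9
```

>>> arm_command(series=[0, 0, 0.05, 0, 0, 0, 1, 0, 0, 0.1, 0, 0, 0, 1, 0, 0, 0.1, 0, 0, 0, 1])

```text
time: 10.3
eef_pos: [0.6067, -0.0117, 0.1941]
tcp_rot: [0.614, 0.79, 0.001, 0.002]
contact_force: [0.1, -0.3, -3.1]
opening: 0.115
finger_force: 78.9
```

>>> arm_command(series=[0, 0, 0.05, 0, 0, 0, 1, 0, 0, 0.1, 0, 0, 0, 1, 0, 0, 0.1, 0, 0, 0, 1])

```text
time: 10.55
eef_pos: [0.6067, -0.0116, 0.1931]
tcp_rot: [0.614, 0.79, 0.001, 0.002]
contact_force: [-1.4, -0.5, -4.6]
opening: 0.115
finger_force: 78.9
```

>>> arm_command(series=[0, 0, 0.05, 0, 0, 0, 1, 0, 0, 0.1, 0, 0, 0, 1, 0, 0, 0.1, 0, 0, 0, 1])

```text
time: 10.8
eef_pos: [0.6067, -0.0116, 0.1921]
tcp_rot: [0.614, 0.79, 0.001, 0.002]
contact_force: [-0.4, -0.6, -4.2]
opening: 0.112
finger_force: 78.9
```

>>> arm_command(series=[0, 0, 0.05, 0, 0, 0, 1, 0, 0, 0.05, 0, 0, 0, 1])

```text
time: 10.97
eef_pos: [0.6067, -0.0117, 0.1916]
tcp_rot: [0.614, 0.79, 0.001, 0.002]
contact_force: [-0.4, 0.0, -3.1]
opening: 0.114
finger_force: 78.9
```

>>> arm_command(series=[0, 0, 0.05, 0, 0, 0, 1, 0, 0, 0.05, 0, 0, 0, 1])

```text
time: 11.13
eef_pos: [0.6067, -0.0117, 0.1911]
tcp_rot: [0.614, 0.79, 0.001, 0.002]
contact_force: [-0.1, -0.0, -3.6]
opening: 0.116
finger_force: 78.9
```

>>> arm_command(series=[0, 0, 0.05, 0, 0, 0, 1, 0, 0, 0.05, 0, 0, 0, 1])

```text
time: 11.3
eef_pos: [0.6067, -0.0117, 0.1906]
tcp_rot: [0.614, 0.79, 0.001, 0.002]
contact_force: [0.2, -0.7, -3.1]
opening: 0.118
finger_force: 78.9
```

>>> arm_command(series=[0, 0, 0.05, 0, 0, 0, 1, 0, 0, 0.05, 0, 0, 0, 1])

```text
time: 11.47
eef_pos: [0.6067, -0.0117, 0.1901]
tcp_rot: [0.614, 0.79, 0.001, 0.002]
contact_force: [-0.9, 0.0, -3.4]
opening: 0.113
finger_force: 78.9
```

>>> arm_command(series=[0, 0, 0.05, 0, 0, 0, 1, 0, 0, 0.05, 0, 0, 0, 1])

```text
time: 11.63
eef_pos: [0.6068, -0.0118, 0.1901]
tcp_rot: [0.614, 0.79, 0.001, 0.003]
contact_force: [-1.1, 0.2, -2.0]
opening: 0.12
finger_force: 79.1
```

>>> arm_command(series=[0, 0, 0.05, 0, 0, 0, 1, 0, 0, 0.05, 0, 0, 0, 1])

```text
time: 11.8
eef_pos: [0.607, -0.0117, 0.19]
tcp_rot: [0.614, 0.79, 0.001, 0.003]
contact_force: [-2.0, -0.1, -0.4]
opening: 0.11
finger_force: 79.5
```

>>> arm_command(series=[0, 0, 0.05, 0, 0, 0, 1, 0, 0, 0.05, 0, 0, 0, 1])

```text
time: 11.97
eef_pos: [0.6072, -0.0117, 0.19]
tcp_rot: [0.614, 0.79, 0.001, 0.003]
contact_force: [-3.2, 0.6, 2.9]
opening: 0.115
finger_force: 79.9
```

>>> arm_command(series=[0, 0, -0.03, 0, 0, 0, 1, 0, 0, -0.03, 0, 0, 0, 1])

```text
time: 12.13
eef_pos: [0.6071, -0.0117, 0.19]
tcp_rot: [0.614, 0.79, 0.001, 0.003]
contact_force: [-2.6, 0.1, 3.8]
opening: 0.115
finger_force: 80.1
```

Run:
```python
from st import *
s=telemetry.get_state(); Rm=R.from_quat(s["tcp_rot"]).as_matrix(); print(s["eef_pos"],s["contact_force"],s["wrist_torque"],Rm)
A=np.radians(14.3-.17); Yl=np.array([-np.sin(A),np.cos(A),0]); print(Rm.T@Yl*18.5)
O=np.array([.5886,.0748,0]); d=s["eef_pos"]-O; print(d@X,d@Y)
```

```text
[ 0.60714397 -0.0116884   0.19003034] [-2.58428539  0.13385198  3.83639368] [ 0.01933097  0.4718536  -0.00308735] [[-0.24705098  0.96898544  0.00574697]
 [ 0.96899597  0.24706672 -0.00220059]
 [-0.00355223  0.00502513 -0.99998106]]
[18.49979879  0.05624204 -0.06543412]
-0.003393152854388574 -0.08838896456689953
```

>>> arm_command(series=[0, 0, -0.05, 0, 0, 0, 1, 0, 0, -0.05, 0, 0, 0, 1, 0, 0, -0.05, 0, 0, 0, 1])

```text
time: 12.38
eef_pos: [0.607, -0.0117, 0.19]
tcp_rot: [0.614, 0.79, 0.001, 0.003]
contact_force: [-2.2, -1.0, 3.9]
opening: 0.111
finger_force: 80.1
```

>>> arm_command(series=[0.3, 0, -0.05, 0, 0, 0, 1, 0.6, 0, -0.05, 0, 0, 0, 1, 0.9, 0, -0.05, 0, 0, 0, 1, 1.2, 0, -0.05, 0, 0, 0, 1, 1.5, 0, -0.05, 0, 0, 0, 1, 1.5, 0, -0.05, 0, 0, 0, 1])

```text
time: 12.88
eef_pos: [0.6049, 0.0001, 0.1923]
tcp_rot: [0.613, 0.79, -0.001, 0.007]
contact_force: [-1.0, -7.1, 7.5]
opening: 0.114
finger_force: 79.2
```

Run:
```python
from st import *
s=telemetry.get_state(); print(s["eef_pos"],s["contact_force"],s["wrist_torque"],R.from_quat(s["tcp_rot"]).as_matrix()[:,2])
c=cam("wrist"); sd=cam("side")
cv2.imwrite("pics/w6.png",np.hstack([cv2.resize(c["color"][60:360,200:500],(400,400)),cv2.resize(sd["color"][120:260,250:390],(400,400),interpolation=2)]))
s=telemetry.get_state(); print(s["eef_pos"],s["contact_force"])
```

```text
[6.04918100e-01 1.44377434e-04 1.92265231e-01] [-0.99984572 -7.10567106  7.47027851] [-1.68733261  0.08123715 -0.06528712] [ 0.01035513 -0.00943745 -0.99990185]
[ 6.04987158e-01 -5.82693365e-05  1.92232765e-01] [-0.8772182  -6.66421034  5.96257136]
```

View pics/w6.png

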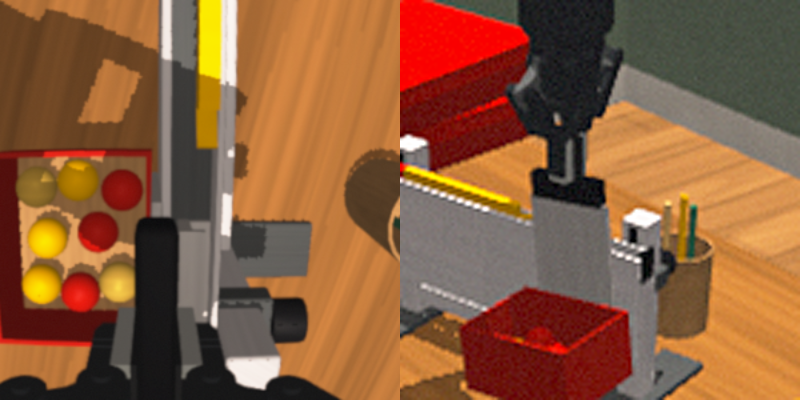

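>>> arm_command(series=[-0.3, 0, 0, 0, 0, 0, 1, -0.6, 0, 0, 0, 0, 0, 1, -0.9, 0, 0, 0, 0, 0, 1, -0.9, 0, 0, 0, 0, 0, 1], force=100)

```text
time: 13.32
eef_pos: [0.6064, -0.0062, 0.1906]
tcp_rot: [0.614, 0.789, 0.002, 0.004]
contact_force: [1.6, -2.8, 4.4]
opening: 0.106
finger_force: 99.1
```

```bash
cat > look.py <<'E'
from st import *
s=telemetry.get_state(); Rm=R.from_quat(s["tcp_rot"]).as_matrix(); print(s["eef_pos"],s["contact_force"],s["wrist_torque"],"toolx z",Rm[2,0],"tooly z",Rm[2,1])
sd=cam("side"); im=sd["color"]
# bar tilt: black bar front face, bottom/top edge lines in side view
u,v=proj(sd,s["eef_pos"]+[0,0,.019])[0]; x0,y0=int(u)-30,int(v)-22
g=im[y0:y0+55,x0:x0+60]; bar=[]
for x in range(60):
    col=g[:,x].max(1).astype(int); k=np.where(col<70)[0]
    if len(k) and k.max()<54: bar.append((x+x0,k.max()+y0))
bar=np.array(bar); md=np.median(bar[:,1]); bar=bar[abs(bar[:,1]-md)<7]
f=np.polyfit(bar[:,0],bar[:,1],1); r=bar[:,1]-np.polyval(f,bar[:,0]); b2=bar[abs(r)<1.2]; f=np.polyfit(b2[:,0],b2[:,1],1)
C=s["eef_pos"]+[0,0,.007]-.007*X
a,b=proj(sd,[C-.03*Y,C+.03*Y]); sl=(b-a)[1]/(b-a)[0]
e,h=proj(sd,[C-.03*Y+[0,0,.003],C+.03*Y]); sl2=(h-e)[1]/(h-e)[0]
print("n",len(b2),"bar slope",f[0],"level",sl,"tilt deg (+ = -y end high)",np.degrees(np.arctan(.05))*(f[0]-sl)/(sl2-sl))
E
python3 look.py
```

```text
[ 0.60636275 -0.00620468  0.19063793] [ 1.64260865 -2.8244058   4.44916571] [-0.57730067 -0.30614278  0.00915818] toolx z -0.0037195344657723517 tooly z 0.006710044981387472
n 24 bar slope 0.2921739130434785 level 0.32538595173842616 tilt deg (+ = -y end high) 1.6542200588671283
```

>>> arm_command(series=[-0.3, 0, 0, 0, 0, 0, 1, -0.6, 0, 0, 0, 0, 0, 1, -0.6, 0, 0, 0, 0, 0, 1])

```text
time: 13.62
eef_pos: [0.6063, -0.0097, 0.1902]
tcp_rot: [0.614, 0.79, 0.002, 0.0]
contact_force: [-1.1, 2.9, 6.4]
opening: 0.103
finger_force: 99.4
```

```bash
python3 look.py; sed -i 's/^sd=cam("side").*/import sys\nif len(sys.argv)>1:\n    d=np.load(sys.argv[1],allow_pickle=True).item(); s=d["s"]; sd=d["sd"]\nelse: sd=cam("side")\nim=sd["color"]/' look.py; python3 look.py w5.npy;python3 look.py w4.npy
```

```text
[ 0.60633788 -0.00970798  0.19020302] [-1.12399758  2.8559771   6.38677134] [0.52439478 0.16028409 0.03771412] toolx z 0.002144533938507712 tooly z 0.0036270215130648578
n 22 bar slope 0.3048305184835236 level 0.32580372412445074 tilt deg (+ = -y end high) 1.0461601279809714
[ 0.60633118 -0.00971937  0.19017167] [-0.96222916  3.28827353  6.51613964] [0.52852604 0.11920887 0.02304385] toolx z 0.0017641713737627835 tooly z 0.0036286292069062677
n 25 bar slope 0.2976923076923072 level 0.311387037990765 tilt deg (+ = -y end high) 0.6743389695264856
[ 0.60633118 -0.00971937  0.19017167] [-0.96222916  3.28827353  6.51613964] [0.52852604 0.11920887 0.02304385] toolx z 0.0017641713737627835 tooly z 0.0036286292069062677
n 26 bar slope 0.2868376068376067 level 0.3001854871824376 tilt deg (+ = -y end high) 0.6451300675893106
```

>>> arm_command(series=[0, 0, -0.05, 0, 0, 0, 1, 0, 0, -0.05, 0, 0, 0, 1])

```text
time: 13.83
eef_pos: [0.6063, -0.0098, 0.1902]
tcp_rot: [0.614, 0.79, 0.002, 0.001]
contact_force: [-0.3, 3.9, 4.3]
opening: 0.105
finger_force: 99.2
```

>>> arm_command(series=[0, 0, -0.05, 0, 0, 0, 1, 0, 0, -0.05, 0, 0, 0, 1])

```text
time: 14.0
eef_pos: [0.606, -0.0107, 0.1903]
tcp_rot: [0.613, 0.79, 0.001, 0.001]
contact_force: [-2.3, 4.0, 2.9]
opening: 0.1
finger_force: 98.8
```

>>> arm_command(series=[0, 0, -0.05, 0, 0, 0, 1, 0, 0, -0.05, 0, 0, 0, 1])

```text
time: 14.17
eef_pos: [0.6059, -0.0114, 0.1904]
tcp_rot: [0.614, 0.79, 0.0, 0.001]
contact_force: [-0.9, 2.9, 2.4]
opening: 0.107
finger_force: 98.4
```

>>> arm_command(series=[0, 0, -0.06, 0, 0, 0, 1, 0, 0, -0.06, 0, 0, 0, 1])

```text
time: 14.33
eef_pos: [0.6059, -0.0124, 0.1903]
tcp_rot: [0.614, 0.79, -0.001, 0.002]
contact_force: [-0.6, 0.1, -3.8]
opening: 0.102
finger_force: 98.2
```

>>> arm_command(series=[0, 0, -0.06, 0, 0, 0, 1, 0, 0, -0.06, 0, 0, 0, 1])

```text
time: 14.5
eef_pos: [0.6061, -0.0122, 0.1915]
tcp_rot: [0.614, 0.79, -0.0, 0.002]
contact_force: [-0.3, 0.8, -3.6]
opening: 0.105
finger_force: 98.1
```

>>> arm_command(series=[0, 0, -0.06, 0, 0, 0, 1, 0, 0, -0.06, 0, 0, 0, 1])

```text
time: 14.67
eef_pos: [0.6065, -0.0119, 0.1929]
tcp_rot: [0.614, 0.79, 0.0, 0.002]
contact_force: [0.3, -0.9, -4.0]
opening: 0.103
finger_force: 98.1
```

```bash
python3 look.py
```

```text
[ 0.60646878 -0.0119377   0.19290774] [ 0.34967402 -0.894024   -3.97630389] [-0.03261717  0.03874781  0.00644163] toolx z -0.0031467290834527456 tooly z 0.0028546136296901414
n 25 bar slope 0.30153846153846026 level 0.3247230724102461 tilt deg (+ = -y end high) 1.1562142044401782
```

>>> arm_command(series=[0, 0, 0.1, 0, 0, 0, 1, 0, 0, 0.2, 0, 0, 0, 1, 0, 0, 0.25, 0, 0, 0, 1, 0, 0, 0.25, 0, 0, 0, 1])

```text
time: 15.05
eef_pos: [0.6067, -0.0117, 0.1906]
tcp_rot: [0.614, 0.79, 0.001, 0.002]
contact_force: [0.4, -0.0, -3.2]
opening: 0.105
finger_force: 98.2
```

>>> arm_command(series=[0, 0, 0.04, 0, 0, 0, 1, 0, 0, 0.04, 0, 0, 0, 1, 0, 0, 0.04, 0, 0, 0, 1])

```text
time: 15.3
eef_pos: [0.6067, -0.0116, 0.1904]
tcp_rot: [0.614, 0.79, 0.001, 0.002]
contact_force: [-0.4, 0.1, -4.2]
opening: 0.105
finger_force: 98.2
```

>>> arm_command(series=[0, 0, 0.04, 0, 0, 0, 1, 0, 0, 0.04, 0, 0, 0, 1, 0, 0, 0.04, 0, 0, 0, 1])

```text
time: 15.55
eef_pos: [0.6068, -0.0117, 0.1902]
tcp_rot: [0.614, 0.79, 0.001, 0.002]
contact_force: [-1.1, 0.3, -2.4]
opening: 0.104
finger_force: 98.3
```

>>> arm_command(series=[0.2, 0, 0, 0, 0, 0, 1, 0.4, 0, 0, 0, 0, 0, 1, 0.6, 0, 0, 0, 0, 0, 1, 0.9, 0, 0, 0, 0, 0, 1, 1.2, 0, 0, 0, 0, 0, 1, 1.5, 0, 0, 0, 0, 0, 1, 1.5, 0, 0, 0, 0, 0, 1])

```text
time: 16.13
eef_pos: [0.604, 0.0022, 0.1917]
tcp_rot: [0.613, 0.79, 0.001, 0.004]
contact_force: [0.7, -5.9, 4.1]
opening: 0.101
finger_force: 98.6
```

```bash
python3 look.py
```

```text
[0.60400006 0.00223275 0.1917114 ] [ 0.72452207 -5.87117654  4.08969227] [-1.14801664 -0.07333618 -0.05766508] toolx z -0.006410637816124231 tooly z 0.006393400436006789
n 24 bar slope 0.23478260869565065 level 0.3249669071667692 tilt deg (+ = -y end high) 4.474156584931434
```

>>> arm_command(series=[-0.3, 0, 0, 0, 0, 0, 1, -0.6, 0, 0, 0, 0, 0, 1, -0.9, 0, 0, 0, 0, 0, 1, -1.2, 0, -0.05, 0, 0, 0, 1, -1.5, 0, -0.15, 0, 0, 0, 1, -1.5, 0, -0.25, 0, 0, 0, 1, -1.5, 0, -0.35, 0, 0, 0, 1, -1.5, 0, -0.35, 0, 0, 0, 1], force=120)

```text
time: 16.85
eef_pos: [0.606, -0.012, 0.1919]
tcp_rot: [0.614, 0.79, -0.0, 0.002]
contact_force: [-0.5, -0.7, -3.8]
opening: 0.087
finger_force: 118.1
```

```bash
python3 look.py
```

```text
[ 0.60597263 -0.01201416  0.19193122] [-0.54618381 -0.7297648  -3.78141413] [-0.08894936  0.00520135 -0.00062116] toolx z -0.0029122684721825517 tooly z 0.001402658816718826
n 25 bar slope 0.3030769230769223 level 0.3252801095046497 tilt deg (+ = -y end high) 1.1076326154339338
```

>>> arm_command(series=[0, 0, 0, 0, 1, 0, 1, 0, 0, 0, 0, 2, 0, 1, 0, 0, 0.05, 0, 2, 0, 1, 0, 0, 0.1, 0, 2, 0, 1, 0, 0, 0.1, 0, 2, 0, 1])

```text
time: 17.32
eef_pos: [0.6067, -0.0119, 0.1923]
tcp_rot: [0.614, 0.789, 0.011, -0.012]
contact_force: [0.2, -0.1, -4.7]
opening: 0.085
finger_force: 118.3
```

```bash
python3 look.py
```

```text
[ 0.60668085 -0.0118607   0.19234708] [ 0.20160999 -0.10740996 -4.67638434] [-0.04539467  0.05535466 -0.00528336] toolx z 0.03194223495944177 tooly z 0.0035473362767401654
n 22 bar slope 0.3167870036101084 level 0.32491250653481624 tilt deg (+ = -y end high) 0.405311299741616
```

>>> arm_command(series=[0, 0, 0.1, 0, 0, 0, 1, 0, 0, 0.15, 0, 0, 0, 1, 0.3, 0, 0.16, 0, 0, 0, 1, 0.6, 0, 0.17, 0, 0, 0, 1, 0.9, 0, 0.18, 0, 0, 0, 1, 1.2, 0, 0.19, 0, 0, 0, 1, 1.5, 0, 0.2, 0, 0, 0, 1, 1.5, 0, 0.2, 0, 0, 0, 1])

```text
time: 18.03
eef_pos: [0.6028, 0.0037, 0.191]
tcp_rot: [0.613, 0.79, 0.011, -0.012]
contact_force: [0.3, 0.0, -3.9]
opening: 0.088
finger_force: 118.3
```

```bash
python3 look.py
```

```text
[0.60282076 0.00373641 0.19102675] [ 0.3258317   0.01028344 -3.92916712] [-0.06947459  0.04722848 -0.02540816] toolx z 0.03231601888677481 tooly z 0.003838765892203057
n 25 bar slope 0.33846153846153804 level 0.3254642962664385 tilt deg (+ = -y end high) -0.6444926433737506
```

>>> arm_command(series=[0.3, 0, 0.05, 0, 0, 0, 1, 0.6, 0, 0.06, 0, 0, 0, 1, 0.9, 0, 0.07, 0, 0, 0, 1, 1.2, 0, 0.08, 0, 0, 0, 1, 1.5, 0, 0.09, 0, 0, 0, 1, 1.8, 0, 0.1, 0, 0, 0, 1, 2.1, 0, 0.11, 0, 0, 0, 1, 2.4, -0.01, 0.12, 0, 0, 0, 1, 2.7, -0.01, 0.13, 0, 0, 0, 1, 3, -0.01, 0.14, 0, 0, 0, 1])

```text
time: 18.92
eef_pos: [0.5955, 0.0323, 0.1906]
tcp_rot: [0.613, 0.79, 0.011, -0.011]
contact_force: [-0.8, 0.1, -3.8]
opening: 0.091
finger_force: 118.3
```

```bash
python3 look.py
```

```text
[0.59545663 0.03231313 0.19060656] [-0.77614386  0.09886376 -3.77540857] [-0.18779616 -0.04828308 -0.01417757] toolx z 0.03179262028135833 tooly z 0.0039107528604666476
n 23 bar slope 0.3152173913043495 level 0.3256686488008973 tilt deg (+ = -y end high) 0.5122731697782853
```

>>> arm_command(series=[0.3, 0, 0.01, 0, 0, 0, 1, 0.6, 0, 0.02, 0, 0, 0, 1, 0.9, 0, 0.03, 0, 0, 0, 1, 1.2, 0, 0.04, 0, 0, 0, 1, 1.5, 0, 0.05, 0, 0, 0, 1, 1.8, 0, 0.06, 0, 0, 0, 1, 2.1, 0, 0.07, 0, 0, 0, 1, 2.4, -0.01, 0.08, 0, 0, 0, 1, 2.7, -0.01, 0.09, 0, 0, 0, 1, 3, -0.01, 0.1, 0, 0, 0, 1])

```text
time: 19.8
eef_pos: [0.5879, 0.0614, 0.1906]
tcp_rot: [0.613, 0.79, 0.011, -0.011]
contact_force: [-0.8, 0.3, -3.1]
opening: 0.092
finger_force: 118.3
```

>>> arm_command(series=[0.3, 0, 0.01, 0, 0, 0, 1, 0.6, 0, 0.02, 0, 0, 0, 1, 0.9, 0, 0.03, 0, 0, 0, 1, 1.2, 0, 0.04, 0, 0, 0, 1, 1.5, 0, 0.05, 0, 0, 0, 1, 1.8, 0, 0.06, 0, 0, 0, 1, 2.1, 0, 0.07, 0, 0, 0, 1, 2.4, -0.01, 0.08, 0, 0, 0, 1, 2.7, -0.01, 0.09, 0, 0, 0, 1, 3, -0.01, 0.1, 0, 0, 0, 1])

```text
time: 20.63
eef_pos: [0.5804, 0.0904, 0.1905]
tcp_rot: [0.613, 0.79, 0.011, -0.011]
contact_force: [-0.4, -0.7, -3.4]
opening: 0.088
finger_force: 118.3
```

```bash
python3 look.py
```

```text
[0.5804194  0.09040733 0.19048618] [-0.44202371 -0.66652822 -3.38257617] [-0.20404125  0.01068708 -0.02654202] toolx z 0.03184642307667727 tooly z 0.0038737627776999073
n 23 bar slope 0.2718830872278849 level 0.3257782317988444 tilt deg (+ = -y end high) 2.580359920000838
```

>>> arm_command(series=[0.3, 0, 0.01, 0, 0, 0, 1, 0.6, 0, 0.02, 0, 0, 0, 1, 0.9, 0, 0.03, 0, 0, 0, 1, 1.2, 0, 0.04, 0, 0, 0, 1, 1.5, 0, 0.05, 0, 0, 0, 1, 1.8, 0, 0.06, 0, 0, 0, 1, 2.1, 0, 0.07, 0, 0, 0, 1, 2.4, -0.01, 0.08, 0, 0, 0, 1, 2.7, -0.01, 0.09, 0, 0, 0, 1, 3, -0.01, 0.1, 0, 0, 0, 1])

```text
time: 21.52
eef_pos: [0.5729, 0.1195, 0.1904]
tcp_rot: [0.613, 0.79, 0.011, -0.011]
contact_force: [-0.1, -1.1, -3.2]
opening: 0.09
finger_force: 118.3
```

>>> arm_command(series=[0.3, 0, 0.01, 0, 0, 0, 1, 0.6, 0, 0.02, 0, 0, 0, 1, 0.9, 0, 0.03, 0, 0, 0, 1, 1.2, 0, 0.04, 0, 0, 0, 1, 1.5, 0, 0.05, 0, 0, 0, 1, 1.8, 0, 0.06, 0, 0, 0, 1, 2.1, 0, 0.07, 0, 0, 0, 1, 2.4, -0.01, 0.08, 0, 0, 0, 1, 2.7, -0.01, 0.09, 0, 0, 0, 1, 3, -0.01, 0.1, 0, 0, 0, 1])

```text
time: 22.35
eef_pos: [0.5654, 0.1485, 0.1904]
tcp_rot: [0.613, 0.79, 0.011, -0.011]
contact_force: [-0.1, -0.0, -3.4]
opening: 0.093
finger_force: 118.3
```

Run:
```python
from st import *
s=telemetry.get_state(); O=np.array([.5886,.0748,0]); d=s["eef_pos"]-O; print(s["eef_pos"],s["contact_force"],s["wrist_torque"],d@X,d@Y)
Rm=R.from_quat(s["tcp_rot"]).as_matrix()
c=cam("wrist"); np.save("w7.npy",{'c':c,'s':s},allow_pickle=True)
im=c["color"].astype(int); m=((im[...,2]>130)&(im[...,1]<70)&(im[...,0]<70)).astype(np.uint8)
n,l,st,ce=cv2.connectedComponentsWithStats(m)
for i in range(1,n):
    if st[i,4]>40 and st[i,1]<260: 
        x,y,w,h,a=st[i]; zt=.1435+.024
        print(st[i], np.round(1e3*(Rm.T@(wz(c,s,ce[i][0],y+h,zt)-s["eef_pos"])),1))
```

```text
[0.56540458 0.14852574 0.19041737] [-0.09020524 -0.0235363  -3.42521023] [-0.21853997 -0.06954425  0.03013072] -0.00426653892551211 0.07717064928337274
[ 333  152   35   37 1204] [42.8 18.4 24.4]
[242 160  47   6 200] [ 55.2 -27.5  24.6]
[279 174  25  24 386] [ 38.  -13.1  24.1]
[264 211  21  23 314] [ 18.2 -22.2  23.4]
[249 258  29  21 443] [ -8.1 -30.1  22.6]
```

>>> arm_command(series=[0.3, 0, 0.01, 0, 0, 0, 1, 0.6, 0, 0.02, 0, 0, 0, 1, 0.9, 0, 0.03, 0, 0, 0, 1, 1.2, 0, 0.04, 0, 0, 0, 1, 1.2, 0, 0.04, 0, 0, 0, 1])

```text
time: 22.82
eef_pos: [0.5623, 0.1605, 0.1904]
tcp_rot: [0.613, 0.79, 0.011, -0.012]
contact_force: [-1.0, -0.8, -1.8]
opening: 0.09
finger_force: 118.4
```

>>> arm_command(series=[0.1, 0, 0, 0, 0, 0, 1, 0.2, 0, 0, 0, 0, 0, 1, 0.2, 0, 0, 0, 0, 0, 1])

```text
time: 23.07
eef_pos: [0.562, 0.1619, 0.1904]
tcp_rot: [0.613, 0.79, 0.011, -0.011]
contact_force: [-1.4, -0.5, -3.3]
opening: 0.087
finger_force: 118.4
```

>>> arm_command(series=[0.1, 0, 0, 0, 0, 0, 1, 0.1, 0, 0, 0, 0, 0, 1])

```text
time: 23.23
eef_pos: [0.5617, 0.1628, 0.1904]
tcp_rot: [0.614, 0.79, 0.011, -0.011]
contact_force: [0.1, -0.8, -1.9]
opening: 0.091
finger_force: 118.3
```

>>> arm_command(series=[0.1, 0, 0, 0, 0, 0, 1, 0.1, 0, 0, 0, 0, 0, 1])

```text
time: 23.4
eef_pos: [0.5614, 0.1639, 0.1904]
tcp_rot: [0.613, 0.79, 0.011, -0.012]
contact_force: [0.1, -0.2, -3.3]
opening: 0.088
finger_force: 118.3
```

>>> arm_command(series=[0, 0, 0, 0, -0.7, 0, 1, 0, 0, 0, 0, -1.4, 0, 1, 0.1, 0, 0, 0, -1.4, 0, 1, 0.1, 0, 0, 0, -1.4, 0, 1])

```text
time: 23.73
eef_pos: [0.5611, 0.1652, 0.1904]
tcp_rot: [0.613, 0.79, 0.004, -0.002]
contact_force: [-0.8, -0.0, -2.9]
opening: 0.091
finger_force: 118.3
```

>>> arm_command(series=[0.1, 0, 0, 0, 0, 0, 1, 0.1, 0, 0, 0, 0, 0, 1])

```text
time: 23.9
eef_pos: [0.5609, 0.1659, 0.1904]
tcp_rot: [0.613, 0.79, 0.004, -0.002]
contact_force: [-0.2, -0.2, -4.2]
opening: 0.089
finger_force: 118.3
```

>>> arm_command(series=[0.1, 0, 0, 0, 0, 0, 1, 0.1, 0, 0, 0, 0, 0, 1])

```text
time: 24.07
eef_pos: [0.5607, 0.1667, 0.1905]
tcp_rot: [0.614, 0.79, 0.004, -0.002]
contact_force: [-0.7, 0.1, -4.1]
opening: 0.086
finger_force: 118.3
```

>>> arm_command(series=[0.1, 0, 0, 0, 0, 0, 1, 0.1, 0, 0, 0, 0, 0, 1])

```text
time: 24.23
eef_pos: [0.5605, 0.1675, 0.1906]
tcp_rot: [0.614, 0.79, 0.004, -0.002]
contact_force: [-0.4, -0.9, -4.0]
opening: 0.093
finger_force: 118.3
```

>>> arm_command(series=[0.1, 0, 0, 0, 0, 0, 1, 0.1, 0, 0, 0, 0, 0, 1])

```text
time: 24.4
eef_pos: [0.5605, 0.1682, 0.1908]
tcp_rot: [0.614, 0.79, 0.003, -0.001]
contact_force: [-1.0, -2.5, -2.8]
opening: 0.091
finger_force: 118.3
```

>>> arm_command(series=[0.1, 0, 0, 0, 0, 0, 1, 0.1, 0, 0, 0, 0, 0, 1])

```text
time: 24.57
eef_pos: [0.5604, 0.1689, 0.1909]
tcp_rot: [0.614, 0.79, 0.003, -0.001]
contact_force: [-0.3, -4.0, -1.6]
opening: 0.091
finger_force: 118.4
```

>>> arm_command(series=[0.1, 0, 0, 0, 0, 0, 1, 0.1, 0, 0, 0, 0, 0, 1])

```text
time: 24.73
eef_pos: [0.5603, 0.1697, 0.1912]
tcp_rot: [0.614, 0.79, 0.003, -0.001]
contact_force: [0.4, -4.7, -0.6]
opening: 0.09
finger_force: 118.4
```

```bash
python3 look.py
python3 - <<'E'
from st import *
s=telemetry.get_state(); Rm=R.from_quat(s["tcp_rot"]).as_matrix()
c=cam("wrist"); np.save("w8.npy",{'c':c,'s':s},allow_pickle=True)
im=c["color"].astype(int); m=((im[...,2]>130)&(im[...,1]<70)&(im[...,0]<70)).astype(np.uint8)
n,l,st,ce=cv2.connectedComponentsWithStats(m)
for i in range(1,n):
    if st[i,4]>40 and st[i,1]<260: 
        x,y,w,h,a=st[i]; print(st[i], np.round(1e3*(Rm.T@(wz(c,s,ce[i][0],y+h,.1675)-s["eef_pos"])),1))
print(im[180:245,345].max(1).tolist())
E
```

```text
[0.56025327 0.16970397 0.19122237] [ 0.44468876 -4.70617414 -0.60804945] [-1.09760815 -0.15609127 -0.04485171] toolx z 0.005202578381469823 tooly z 0.00450309689308191
n 22 bar slope 0.26821005081874455 level 0.3254433483356427 tilt deg (+ = -y end high) 2.6549565039784913
[240 164  49   6 190] [ 53.2 -28.3  23.9]
[290 166  25  17  95] [46.  -3.8 23.9]
[283 183  21  21 336] [ 34.8 -11.6  23.8]
[ 332  191   35   36 1145] [22.1 18.3 23.9]
[260 216  25  21 386] [ 16.4 -23.1  23.7]
[248 256  30  28 641] [-11.7 -30.4  23.5]
[196 258  78  54 423] [-30.7 -56.1  23.3]
[58, 59, 58, 69, 83, 95, 96, 96, 96, 96, 105, 129, 143, 146, 145, 147, 146, 146, 147, 146, 145, 146, 145, 145, 144, 145, 145, 144, 145, 145, 145, 145, 145, 144, 145, 144, 144, 145, 144, 144, 144, 144, 144, 144, 145, 140, 119, 97, 92, 110, 127, 134, 135, 135, 135, 135, 133, 133, 132, 133, 133, 133, 134, 134, 134]
```

>>> arm_command(series=[-0.1, 0, 0, 0, 0, 0, 1, -0.2, 0, 0.02, 0, 0, 0, 1, -0.2, 0, 0.04, 0, 0, 0, 1])

```text
time: 25.08
eef_pos: [0.5606, 0.1686, 0.1906]
tcp_rot: [0.614, 0.79, 0.004, -0.002]
contact_force: [-0.7, -4.8, -0.1]
opening: 0.092
finger_force: 118.8
```

```bash
python3 look.py
```

```text
[0.56057155 0.16860981 0.19058753] [-0.71468148 -4.80361451 -0.11474406] [-0.70900135 -0.07167677 -0.04435271] toolx z 0.007602717204146785 tooly z 0.004681798276083179
n 22 bar slope 0.29079616036137657 level 0.3257125056587822 tilt deg (+ = -y end high) 1.6208485824931531
```

>>> arm_command(series=[-0.08, 0, 0.03, 0, 0, 0, 1, -0.12, 0, 0.05, 0, 0, 0, 1, -0.12, 0, 0.05, 0, 0, 0, 1])

```text
time: 25.38
eef_pos: [0.5608, 0.1677, 0.1903]
tcp_rot: [0.614, 0.79, 0.004, -0.002]
contact_force: [-1.0, -1.5, 1.2]
opening: 0.091
finger_force: 119.2
```

```bash
python3 look.py
```

```text
[0.56080879 0.16772061 0.19027322] [-1.03529651 -1.48634488  1.18522342] [-0.47759571  0.09380814 -0.05198798] toolx z 0.007924393544231452 tooly z 0.004753361111478525
n 23 bar slope 0.32411067193675985 level 0.3258479148698157 tilt deg (+ = -y end high) 0.08068321046634398
```

>>> arm_command(series=[0, 0, 0, 0, 0, 0, 1, 0, 0, 0, 0, 0, 0, 1, 0, 0, 0, 0, 0, 0, 1], force=20)

```text
time: 25.68
eef_pos: [0.5609, 0.1676, 0.1902]
tcp_rot: [0.614, 0.79, 0.004, -0.001]
contact_force: [-1.0, -2.4, 2.3]
opening: 0.088
finger_force: 119.5
```

>>> arm_command(series=[0, 0, 0, 0, 0, 0, 0.85, 0, 0, 0, 0, 0, 0, 0.8, 0, 0, 0, 0, 0, 0, 0.75, 0, 0, 0, 0, 0, 0, 0.7, 0, 0, 0, 0, 0, 0, 0.6, 0, 0, 0, 0, 0, 0, 0.5, 0, 0, 0, 0, 0, 0, 0.5, 0, 0, 0, 0, 0, 0, 0.5])

```text
time: 26.35
eef_pos: [0.5606, 0.1675, 0.1896]
tcp_rot: [0.614, 0.79, 0.004, -0.002]
contact_force: [0.5, -0.4, -0.9]
opening: 0.497
finger_force: 0.0
```

```bash
python3 look.py
python3 - <<'E'
from st import *
c=cam("wrist"); sd=cam("side")
cv2.imwrite("pics/w9.png",np.hstack([cv2.resize(c["color"][60:360,200:500],(400,400)),cv2.resize(sd["color"][110:260,215:365],(400,400),interpolation=2)]))
E
```

```text
[0.56055015 0.16752962 0.18959761] [ 0.48801478 -0.38075064 -0.89678198] [ 0.03765321 -0.00910141  0.03116344] toolx z 0.007639927645154453 tooly z 0.0038320784516775305
n 23 bar slope 0.31422924901185895 level 0.3262206342592331 tilt deg (+ = -y end high) 0.5570837615735938
```

View pics/w9.png

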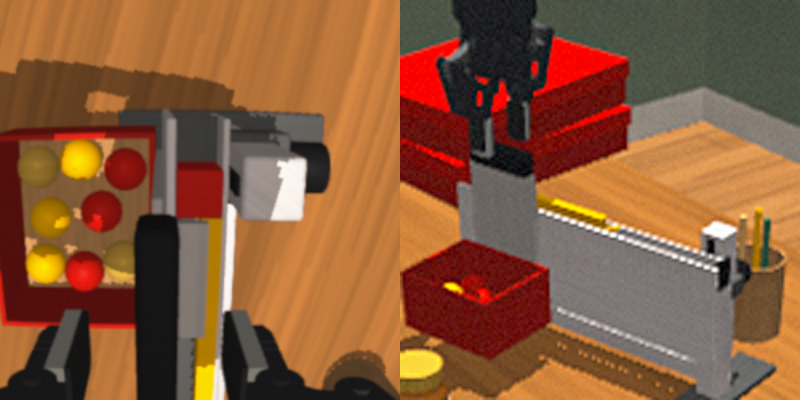

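Run:
```python
from st import *
s=telemetry.get_state(); Rm=R.from_quat(s["tcp_rot"]).as_matrix(); c=cam("wrist"); im=c["color"]
for u in(338,342,346,350,354,358,362): print(u,[tuple(int(k) for k in im[v,u]) for v in range(214,234,1)])
f=lambda u,v,z:np.round(1e3*(Rm.T@(wz(c,s,u,v,z)-s["eef_pos"])),1)
for v in(222,224,226,228): print(v,f(345,v,.1675),f(345,v,.1745))
# bar ends
col=im[:,318].max(1); print([(v,int(col[v])) for v in range(216,232)]); print(f(318,222,.1435-.095+.172))
```

```text
338 [(14, 21, 144), (14, 20, 144), (15, 20, 143), (17, 23, 145), (14, 21, 143), (16, 21, 144), (13, 20, 144), (15, 21, 143), (30, 34, 132), (54, 57, 107), (72, 76, 87), (75, 80, 85), (81, 86, 92), (98, 104, 112), (112, 119, 127), (115, 123, 132), (116, 123, 132), (116, 122, 132), (115, 123, 132), (114, 122, 132)]
342 [(19, 23, 145), (15, 21, 144), (15, 20, 144), (15, 21, 144), (16, 22, 145), (16, 21, 144), (16, 23, 145), (17, 21, 143), (32, 35, 133), (53, 57, 107), (71, 75, 87), (77, 80, 85), (81, 85, 91), (99, 104, 112), (111, 118, 127), (116, 124, 133), (117, 124, 134), (117, 124, 133), (117, 124, 133), (117, 123, 132)]
346 [(14, 19, 144), (17, 21, 144), (12, 18, 143), (15, 21, 144), (17, 21, 145), (14, 19, 144), (13, 19, 144), (19, 23, 144), (40, 44, 138), (72, 77, 124), (93, 98, 111), (85, 90, 95), (79, 84, 90), (93, 98, 106), (108, 114, 123), (114, 120, 129), (114, 121, 130), (115, 121, 132), (115, 122, 133), (115, 122, 131)]
350 [(17, 22, 144), (17, 22, 144), (14, 20, 144), (16, 22, 144), (13, 21, 144), (14, 19, 144), (16, 21, 144), (12, 20, 143), (15, 33, 136), (9, 57, 121), (
[... 735 characters left out ...]
0, 124, 177), (0, 124, 176), (0, 124, 177)]
362 [(14, 21, 144), (16, 23, 145), (16, 21, 144), (14, 19, 143), (14, 20, 144), (13, 21, 144), (15, 20, 144), (16, 22, 143), (14, 34, 137), (9, 75, 138), (0, 115, 167), (0, 123, 176), (0, 124, 176), (0, 124, 177), (0, 123, 177), (0, 123, 177), (0, 123, 177), (0, 124, 176), (0, 124, 175), (0, 124, 176)]
222 [25.3 16.  22.4] [27.1 15.4 15.4]
224 [24.2 16.  22.4] [26.1 15.4 15.4]
226 [23.  16.  22.4] [25.  15.5 15.4]
228 [21.9 16.  22.4] [23.9 15.5 15.4]
[(216, 130), (217, 132), (218, 130), (219, 118), (220, 85), (221, 38), (222, 13), (223, 13), (224, 14), (225, 15), (226, 15), (227, 18), (228, 13), (229, 12), (230, 16), (231, 15)]
[ 39.4   1.4 -30.6]
```

Bin hangs on the rail, toe under the keeper, hook face at crop (195,219) at the stop's edge, possibly with a sub-millimetre gap. I'll withdraw, then nudge the plate's edge low with closed fingers to be sure.

>>> arm_command(series=[0, 0, -0.5, 0, 0, 0, 0.5, 0, 0, -2, 0, 0, 0, 0.5, 0, 0, -4, 0, 0, 0, 0.5, 0, 0, -6, 0, 0, 0, 0.5, -1, 0, -6.5, 0, 0, 0, 0.5, -3, 0, -6.5, 0, 0, 0, 0.7, -5, 0, -6.5, 0, 0, 0, 1, -7, 0, -6.5, 0, 0, 0, 1, -7, 0, -6.5, 0, 0, 0, 1, -7, 0, -6.5, 0, 0, 0, 1])

```text
time: 27.38
eef_pos: [0.5778, 0.0979, 0.2536]
tcp_rot: [0.614, 0.789, 0.004, -0.002]
contact_force: [0.5, 0.5, -0.0]
opening: 0.001
finger_force: 0.0
```

>>> arm_command(series=[0, 0, 0, 0, 0, 0, 1, 0, 0, 2, 0, 0, 0, 1, 0, 0, 4, 0, 0, 0, 1, 0, 0, 6, 0, 0, 0, 1, 0, 0, 7, 0, 0, 0, 1, 0, 0, 7.6, 0, 0, 0, 1, 0, 0, 7.6, 0, 0, 0, 1, 0, 0, 7.6, 0, 0, 0, 1])

```text
time: 28.05
eef_pos: [0.5782, 0.1001, 0.1788]
tcp_rot: [0.613, 0.79, 0.004, -0.001]
contact_force: [0.1, 0.1, 0.6]
opening: 0.004
finger_force: 0.0
```

Run:
```python
from st import *
s=telemetry.get_state(); Rm=R.from_quat(s["tcp_rot"]).as_matrix(); O=np.array([.5886,.0748,0])
print(s["eef_pos"],s["contact_force"],s["opening"],[(np.array(s["eef_pos"])-O)@a for a in(X,Y)],Rm[2])
c=cam("wrist"); im=c["color"]; cv2.imwrite("pics/w10.png",im)
f=lambda u,v,z:np.round(1e3*(Rm.T@(wz(c,s,u,v,z)-s["eef_pos"])),1)
m=((im[...,2]>120)&(im[...,1]<60)&(im[...,0]<60)).astype(np.uint8);n,l,st,ce=cv2.connectedComponentsWithStats(m)
for i in range(1,n):
    if st[i,4]>150:
        x,y,w,h,a=st[i]; print(st[i],f(ce[i][0],y+h,.1675))
```

```text
[0.57824746 0.10006018 0.17879468] [0.0661474  0.05330641 0.62080016] 0.004106634360228725 [np.float64(-0.0037925364947615304), np.float64(0.02703458301929674)] [ 0.00727132  0.00465888 -0.99996271]
[ 334   51   37   39 1279] [93.7 18.2 12.1]
[180  55 117  83 722] [ 71.1 -45.3  11.6]
[275  82  22  29 526] [ 83.3 -13.5  11.8]
[255 118  33  31 735] [ 64.9 -21.5  11.7]
[242 167  32  31 776] [ 40.6 -28.8  11.5]
[185 191 111  30 255] [ 28.8 -39.4  11.3]
```

>>> arm_command(series=[0.3, 0, 0.3, 0, 0, 0, 1, 0.6, 0, 0.4, 0, 0, 0, 1, 0.9, 0, 0.4, 0, 0, 0, 1, 1.2, 0, 0.4, 0, 0, 0, 1, 1.4, 0, 0.4, 0, 0, 0, 1, 1.4, 0, 0.4, 0, 0, 0, 1])

```text
time: 28.6
eef_pos: [0.5744, 0.1138, 0.1744]
tcp_rot: [0.613, 0.79, 0.004, -0.002]
contact_force: [-0.1, -0.5, 0.2]
opening: -0.001
finger_force: 0.0
```

>>> arm_command(series=[0.1, 0, 0, 0, 0, 0, 1, 0.1, 0, 0, 0, 0, 0, 1])

```text
time: 28.77
eef_pos: [0.5742, 0.1144, 0.1743]
tcp_rot: [0.614, 0.79, 0.004, -0.002]
contact_force: [0.2, -0.4, -0.1]
opening: -0.001
finger_force: 0.0
```

>>> arm_command(series=[0.1, 0, 0, 0, 0, 0, 1, 0.1, 0, 0, 0, 0, 0, 1])

```text
time: 28.93
eef_pos: [0.5739, 0.1153, 0.1743]
tcp_rot: [0.614, 0.79, 0.004, -0.002]
contact_force: [-0.2, 0.2, -0.1]
opening: 0.002
finger_force: 0.0
```

>>> arm_command(series=[0.1, 0, 0, 0, 0, 0, 1, 0.1, 0, 0, 0, 0, 0, 1])

```text
time: 29.1
eef_pos: [0.5737, 0.1163, 0.1742]
tcp_rot: [0.614, 0.79, 0.004, -0.002]
contact_force: [-0.3, -0.4, 0.3]
opening: -0.004
finger_force: 0.0
```

>>> arm_command(series=[0.1, 0, 0, 0, 0, 0, 1, 0.1, 0, 0, 0, 0, 0, 1])

```text
time: 29.27
eef_pos: [0.5734, 0.1173, 0.1743]
tcp_rot: [0.614, 0.79, 0.004, -0.002]
contact_force: [-0.2, -0.1, 0.1]
opening: 0.003
finger_force: 0.0
```

>>> arm_command(series=[0.1, 0, 0, 0, 0, 0, 1, 0.1, 0, 0, 0, 0, 0, 1])

```text
time: 29.43
eef_pos: [0.5732, 0.1183, 0.1743]
tcp_rot: [0.614, 0.79, 0.004, -0.002]
contact_force: [0.9, 0.6, 0.7]
opening: -0.003
finger_force: 0.0
```

>>> arm_command(series=[0.1, 0, 0, 0, 0, 0, 1, 0.1, 0, 0, 0, 0, 0, 1])

```text
time: 29.6
eef_pos: [0.5729, 0.1193, 0.1743]
tcp_rot: [0.614, 0.79, 0.004, -0.002]
contact_force: [0.8, 0.3, 0.0]
opening: 0.003
finger_force: 0.0
```

>>> arm_command(series=[0.1, 0, 0, 0, 0, 0, 1, 0.1, 0, 0, 0, 0, 0, 1])

```text
time: 29.77
eef_pos: [0.5727, 0.1202, 0.1743]
tcp_rot: [0.614, 0.79, 0.004, -0.002]
contact_force: [-0.4, -0.2, 0.2]
opening: -0.0
finger_force: 0.0
```

>>> arm_command(series=[0.1, 0, 0, 0, 0, 0, 1, 0.1, 0, 0, 0, 0, 0, 1])

```text
time: 29.93
eef_pos: [0.5724, 0.1212, 0.1743]
tcp_rot: [0.614, 0.79, 0.004, -0.002]
contact_force: [0.4, 0.2, 0.4]
opening: 0.001
finger_force: 0.0
```

>>> arm_command(series=[0.1, 0, 0, 0, 0, 0, 1, 0.1, 0, 0, 0, 0, 0, 1])

```text
time: 30.1
eef_pos: [0.5722, 0.1221, 0.1743]
tcp_rot: [0.614, 0.79, 0.004, -0.002]
contact_force: [-0.4, 0.3, 0.4]
opening: 0.002
finger_force: 0.0
```

>>> arm_command(series=[0.1, 0, 0, 0, 0, 0, 1, 0.1, 0, 0, 0, 0, 0, 1])

```text
time: 30.27
eef_pos: [0.572, 0.1231, 0.1743]
tcp_rot: [0.614, 0.79, 0.004, -0.002]
contact_force: [-0.5, -0.3, -0.1]
opening: -0.003
finger_force: 0.0
```

>>> arm_command(series=[0.1, 0, 0, 0, 0, 0, 1, 0.1, 0, 0, 0, 0, 0, 1])

```text
time: 30.43
eef_pos: [0.5718, 0.1236, 0.1744]
tcp_rot: [0.613, 0.79, 0.003, -0.001]
contact_force: [0.2, -2.4, 0.2]
opening: 0.002
finger_force: 0.8
```

Run:
```python
from st import *
s=telemetry.get_state(); Rm=R.from_quat(s["tcp_rot"]).as_matrix()
print(s["eef_pos"],s["contact_force"],s["wrist_torque"])
c=cam("wrist"); im=c["color"]; f=lambda u,v,z:np.round(1e3*(Rm.T@(wz(c,s,u,v,z)-s["eef_pos"])),1)
for u in(338,342,354,362): print(u,[tuple(int(k) for k in im[v,u]) for v in range(110,150,2)])
m=((im[...,2]>120)&(im[...,1]<60)&(im[...,0]<60)).astype(np.uint8);n,l,st,ce=cv2.connectedComponentsWithStats(m)
for i in range(1,n):
    if st[i,4]>900: x,y,w,h,a=st[i]; print(st[i],f(ce[i][0],y+h,.1675))
```

```text
[0.57180499 0.12355661 0.1744244 ] [ 0.23168166 -2.35395802  0.21846461] [-0.29249454 -0.03612258  0.00974174]
338 [(46, 59, 248), (47, 61, 248), (45, 58, 248), (45, 59, 249), (45, 57, 249), (46, 57, 249), (38, 47, 227), (36, 46, 221), (35, 45, 219), (25, 32, 157), (20, 24, 113), (18, 22, 113), (18, 23, 111), (20, 21, 110), (18, 20, 99), (71, 75, 88), (87, 92, 99), (87, 92, 99), (92, 96, 103), (92, 97, 103)]
342 [(45, 59, 248), (45, 59, 248), (46, 58, 248), (46, 59, 248), (46, 58, 248), (43, 58, 248), (46, 59, 248), (46, 58, 248), (47, 60, 249), (42, 55, 245), (19, 26, 156), (18, 23, 147), (18, 24, 147), (16, 23, 146), (18, 24, 135), (99, 105, 122), (125, 133, 142), (124, 131, 141), (125, 132, 141), (123, 130, 140)]
354 [(41, 54, 247), (42, 56, 247), (43, 56, 248), (43, 56, 247), (44, 56, 247), (44, 56, 247), (44, 57, 247), (44, 58, 248), (43, 55, 248), (43, 56, 248), (44, 56, 248), (34, 43, 223), (19, 24, 145), (20, 26, 147), (16, 23, 136), (84, 92, 117), (122, 128, 138), (121, 128, 137), (121, 127, 137), (121, 127, 137)]
362 [(40, 52, 246), (41, 54, 246), (40, 54, 247), (38, 53, 246), (42, 55, 247), (43, 54, 247), (40, 54, 247), (40, 54, 247), (41, 54, 247), (43, 55, 247), (43, 56, 248), (39, 51, 242), (30, 40, 213), (19, 24, 146), (16, 25, 141), (45, 92, 142), (74, 128, 164), (71, 127, 168), (71, 126, 168), (74, 127, 167)]
[ 179   91  138  166 1320] [ 10.9 -42.    6.8]
[ 334   98   39   42 1443] [69.4 18.6  7.4]
```

>>> arm_command(series=[0.1, 0, 0, 0, 0, 0, 1, 0.1, 0, 0, 0, 0, 0, 1])

```text
time: 30.65
eef_pos: [0.5717, 0.1239, 0.1747]
tcp_rot: [0.613, 0.79, 0.003, -0.001]
contact_force: [0.3, -4.7, 0.9]
opening: 0.001
finger_force: 2.3
```

>>> arm_command(series=[0.1, 0, 0, 0, 0, 0, 1, 0.1, 0, 0, 0, 0, 0, 1])

```text
time: 30.82
eef_pos: [0.5717, 0.1242, 0.175]
tcp_rot: [0.613, 0.79, 0.003, -0.0]
contact_force: [0.0, -6.4, 2.6]
opening: 0.001
finger_force: 3.2
```

Stalled firmly (6 N, above what friction alone could hold), so it is against the stop. Withdraw.

>>> arm_command(series=[-0.3, 0, 0, 0, 0, 0, 1, -1, 0, 0, 0, 0, 0, 1, -2, 0, -1, 0, 0, 0, 1, -3, 0, -4, 0, 0, 0, 1, -3, 0, -7, 0, 0, 0, 1, -3, 0, -10, 0, 0, 0, 1, -3, 0, -12, 0, 0, 0, 1, -3, 0, -12, 0, 0, 0, 1, -3, 0, -12, 0, 0, 0, 1])

```text
time: 31.57
eef_pos: [0.5793, 0.0956, 0.2963]
tcp_rot: [0.614, 0.79, 0.005, -0.0]
contact_force: [0.4, -0.5, -1.1]
opening: -0.001
finger_force: 0.0
```

Run:
```python
from st import *
s=telemetry.get_state(); print(s["eef_pos"],s["contact_force"])
t=cam("top"); im=t["color"].astype(int)
O=np.array([.5886,.0748,0])
# black grip bar in top view at z ~ .0485+.172
C=O-.004*X+.095*Y+[0,0,.2205]; print("expected bar px",proj(t,[C-.035*Y,C,C+.035*Y]).round(1).tolist())
u,v=proj(t,C)[0].astype(int); m=(im[v-14:v+15,u-25:u+26].max(2)<50).astype(np.uint8)
n,l,st,ce=cv2.connectedComponentsWithStats(m); 
for i in range(1,n):
    if st[i,4]>25:
        x,y,w,h,a=st[i]; p=ce[i]+[u-25,v-14]; q=onz(t,*p,.2205)-O; print(st[i],p,q@X,q@Y)
jar=((im[...,2]>180)&(im[...,1]>130)&(im[...,0]<90)).astype(np.uint8); n,l,st,ce=cv2.connectedComponentsWithStats(jar)
print([(ce[i].round(0).tolist(),int(st[i,4])) for i in range(1,n) if st[i,4]>60 and 200<ce[i][0]<430])
```

```text
[0.57927661 0.09562013 0.29627134] [ 0.38094463 -0.4526962  -1.05199844]
expected bar px [[218.4, 230.9], [202.7, 234.6], [186.9, 238.4]]
[ 38   0  13  29 240] [221.22083333 235.3625    ] -0.014988152484089374 0.05616787761924898
[11 14 14  7 70] [194.92857143 237.1       ] -0.005250756917852704 0.11250525681041622
[([235.0, 2.0], 105), ([290.0, 49.0], 2812), ([310.0, 14.0], 97), ([326.0, 51.0], 761), ([351.0, 49.0], 2608), ([371.0, 57.0], 410), ([409.0, 56.0], 1987), ([231.0, 55.0], 1835), ([251.0, 57.0], 751), ([263.0, 66.0], 377), ([318.0, 59.0], 333), ([310.0, 54.0], 116), ([209.0, 86.0], 68), ([283.0, 119.0], 68), ([233.0, 126.0], 440), ([419.0, 128.0], 350), ([230.0, 149.0], 308), ([401.0, 174.0], 2418), ([314.0, 161.0], 166), ([258.0, 190.0], 184), ([411.0, 189.0], 62), ([258.0, 196.0], 227), ([338.0, 196.0], 227), ([232.0, 255.0], 101), ([253.0, 299.0], 97), ([402.0, 343.0], 483), ([281.0, 342.0], 108), ([279.0, 351.0], 168), ([265.0, 374.0], 78), ([296.0, 385.0], 206), ([367.0, 409.0], 77), ([414.0, 424.0], 603)]
```

```bash
python3 -c "
from plant import ctrl; print(ctrl.sign_off())"
```

```text
the job is handed in; nothing more can be done
None
```

The red bin hangs on the rail with its toe under the keeper bar, nudged up to the red stop and released, and I have handed the job in. It tipped a few degrees in the grip twice while sliding, so I levelled it and slid it the rest of the way lightly supported. By force and calculation the arm met only the bin and rail; I did not measure the bystanders at the end.

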